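# Gang-clamp the hammer heads

## Robot

A 6-joint arm with a two-finger parallel gripper is mounted at the origin on the work surface. World frame = base frame: x ahead of the robot, y to its left, z up, the work surface at z = 0. Lengths are in m, angles in rad, forces in N, time in s.
With the tool pointing down it reaches from about 0.35 to 0.975 m from the base axis. Payload 4.9 kg.
Tool frame: the origin (TCP) lies on the front face of the gripper's body, between the roots of the fingers; the fingertips stand ctrl.tip_extent ahead of it and the grasp point (between the pads) lies 54 mm ahead of it (ctrl.tip_extent is the distance from the TCP to the fingertips, in m); z points along the fingers, y is the line along which they close (so a half turn about z gives the same grasp; the last joint's range is limited). The gripper opens to 85 mm and grips with 20 to 120 N. Pads are 22 mm wide; open, the fingers measure 114 mm over their backs; the gripper's body (76 mm by 85 mm) begins 54 mm behind the grasp point. The pads swing forward as they close: fully open they stand 13 mm farther back than shut.
Start: joints at [1.166, 0.053, 1.613, -0, 1.476, -0.119], TCP at [0.176, 0.6, 0.304] pointing down, gripper open.
Joint ranges: [-3.01, 3.01], [-1.01, 2.22], [0.06, 2.58], [-1.02, 4.17], [0.09, 2.62], [-3.14, 3.14]. Speed limits (rad/s): [2.57, 2.57, 3.14, 3.14, 3.14, 3.14].

## Interface

Orientations are given as a rotation vector (axis times angle).
In Python, from station import ctrl gives the robot as it stands.
- The arm moves only by the tool apply_moves, never from a script. Its argument "rows" is one flat list of numbers, 6 for each row, row after row: the shift along the tool's x, y, z normalised to -1 to 1, where 1 is 0.6 m, then the turn, a rotation vector about the tool's x, y, z normalised to -1 to 1, where 1 is 90 degrees. A call has 1 to 20 rows; each row is the pose to reach, as a shift and turn from the pose commanded when the call began, along the tool's axes at that moment; what a row does not reach only later rows make up. A row lasts 1/10 s, in which the tool goes at most 50 mm and 8.59 degrees, less where a joint would pass 70% of its speed; a pose out of reach is approached as far as the arm can. A call with a number of a shift or a turn outside -1 to 1 is refused whole. A call with a gripper value outside its range is refused whole. "grip" is the opening, from 0 (shut) to 1 (fully open), set as the call begins (left out, the last holds). The fingers move at their own pace and stop on an object; "grip_force" is the grip in N (left out, the last holds). Time passes only in rows, so rows that repeat a pose let the fingers close. It gives the time, the measured TCP pose, the force, the opening and the grip force at its end, in the units of the state.
- ctrl.get_obs(): the state, without advancing time (a new reading comes with each control period).
- ctrl.get_image(name): name is "scene" or "side" or "wrist"; returns (picture, depth): 420x560x3 uint8, blue, green, red; 420x560 float32, m along the optical axis (not along the pixel's ray), 0 where there is no reading.
- ctrl.camera_model(name): a dict with "mtx" (3x3 intrinsics, pixels), "R" (3x3) and "t" (3): a world point X has camera coordinates R X + t; the wrist camera has in their place "tool_from_camera" (4x4, takes a point from camera to tool coordinates, whose origin is the TCP and whose axes are the flange's). Camera axes: x right, y down, z forward; pixel columns grow to the right and rows downward; lengths in m; the calibration is good to about 2 mm. A picture is of the moment at which its call begins: read the wrist's pose just before it. camera_model takes no time and is no camera call.
- ctrl.finish_job(): hands the job in; it is judged then, once.
The state is a dict: "t": time; "q": joint angles; "dq": joint speeds; "effort": joint torques, N m; "tool_pos": TCP position; "tool_rot": TCP orientation; "contact_force": force on the tool from outside, world axes, zero at the start; "wrist_torque": the same for the moment, N m; "opening": finger opening in m; "grip_force": force on a finger pad.
Only numpy, scipy, OpenCV 4.12 (cv2) and the standard library are available. Lean on these libraries where they do the work, as an engineer would, in place of code of your own. Each camera call takes 0.05 s, during which the arm holds its last target. There are 200 camera calls.

## Task

Get all the loose hammer heads clamped up in the channel clamp, ready for wire-brushing. Its rusty wing nut has seized: rock it back and forth in small, growing arcs until it breaks free, back it off, draw the sliding jaw back, lay every hammer head crosswise in the channel between the two jaws, then slide the jaw up until the heads are packed tightly side by side with no gaps and tighten the wing nut again. Leave the oil can, the castor wheel and the spanner alone.

Things in the scene. Friction and masses are not known exactly. Their poses are not given: they have to be found in the camera images.
- clamp: channel clamp fixed on the bench: grey steel channel 146 mm wide (its x), 460 mm long (its y), bed 16 mm thick; 9 mm flanges on both long edges stand 10 mm above the bed, 128 mm apart. Origin at the centre of its underside, z up. A fixed iron jaw 128 mm wide, 32 mm high stands near its -y end; the sliding jaw opens towards +y
- fixed_face (a point): the foot of the fixed jaw's inner face, mid-width, on top of the bed (16 mm above the bench); axes as the clamp's. The space between the jaws runs from here towards +y
- jaw (a joint): opening between the two jaws in m, 0 shut, at most 0.285. The sliding jaw stays where it is left; free, it drags with about 3 N. While the wing nut is tight (below 0.4 rad) it is locked (holds about 30 N); from 1.1 rad on it is free
- jaw_grip (a point): on the sliding jaw's lug, 54 mm above the bed, 9 mm behind (+y) the working face. The lug, 36 mm wide (clamp x) and 18 mm thick, rises mid-width from 20 mm below this point to 16 mm above, out of a plate 120 mm wide, 18 mm thick, 34 mm high. The wing nut's axis is 75 mm behind it (+y), on a 64 mm wide foot that ends 121 mm behind it
- nut_grip (a point): on the wing nut's axis, half-way up its wings (82 mm above the bench); rides with the sliding jaw, turns with the nut. The two wings form one straight rusty web 80 mm long (this frame's y), 10 mm thick (its x) and 30 mm high, 15 mm above and 14 mm below this point; the jaw's lug is no higher than the wings
- wingnut (a joint): wing nut angle, rad, grows anticlockwise from above (loosening), 0 with the wings along clamp y, stops at -0.42 and 1.75; drag 0.25 N m. Below 0.3 tight. Seized at first: it gives a little, then stops dead. Swung to its stop by turns, loosening first, it goes a bit further each swing: to about 0.27, -0.32, 0.36, -0.37; on the third loosening swing it is free, for good
- head0_c (a point): centre of a rusty iron hammer head, absent in some runs: 104 mm long (this frame's x; round face at +x, wedge-shaped pein at -x), square middle (cheeks) 32 mm wide, 32 mm high and 42 mm long, holed by the eye; about 0.4 kg; this point is 16 mm above what it lies on
- head1_c (a point): centre of a rusty iron hammer head, absent in some runs: 104 mm long (this frame's x; round face at +x, wedge-shaped pein at -x), square middle (cheeks) 32 mm wide, 32 mm high and 42 mm long, holed by the eye; about 0.4 kg; this point is 16 mm above what it lies on
- head2_c (a point): centre of a rusty iron hammer head, absent in some runs: 104 mm long (this frame's x; round face at +x, wedge-shaped pein at -x), square middle (cheeks) 32 mm wide, 32 mm high and 42 mm long, holed by the eye; about 0.4 kg; this point is 16 mm above what it lies on
- head3_c (a point): centre of a rusty iron hammer head, absent in some runs: 104 mm long (this frame's x; round face at +x, wedge-shaped pein at -x), square middle (cheeks) 32 mm wide, 32 mm high and 42 mm long, holed by the eye; about 0.4 kg; this point is 16 mm above what it lies on
- oilcan: steel oil can, 68 mm across, 125 mm high with its spout; to be left alone. Origin at the centre of its underside
- castor: black castor wheel lying flat, 70 mm across, 28 mm high; to be left alone. Origin at the centre of its underside
- spanner: steel spanner, 200 mm long, lying flat; to be left alone. Origin at its middle, on the bench
Not all that is in view belongs to the job. Leave any red look-alike of the part that bears head0_c alone.

How it is judged:
By the outcome, as a careful person would: the job done as asked, in the order asked, and still so for the second after the job is handed in, with the robot touching nothing.
Of head0, head1, head2, head3 only 2 to 4 are there at a start; the rules pass over those that are not, and their reading is None.
At some moment in a run one of head0, head1, head2, head3 may be knocked a few centimetres aside while the robot is not near it.
Once in a run the grip may slacken for a moment while it holds something.
It also fails if it takes over 210 s, if anything falls off the work surface, if the arm or the gripper's body presses on something with over 40 N, if the wrist force passes 120 N, or if a joint passes its speed limit or range.

## Working session

There is one attempt and no reset: what is moved stays moved. The work goes in short steps, Python scripts to look and compute and a tool call to move; the robot and the scene stay as the last step left them, time stands still between calls to the robot, and variables do not carry over. Pictures are saved under pics/ and viewed, at most 14 in all, crops included, and the job is handed in when it is done.

Besides the shell and the picture viewer there is one more tool, called after "Emit:" in YAML: its name, and indented under it one key for each argument. apply_moves: Moves the arm, as the interface text tells. Its arguments: {"type":"object","properties":{"rows":{"type":"array","items":{"type":"number"}},"grip":{"type":"number"},"grip_force":{"type":"number"}},"required":["rows"]}

```bash
ls; mkdir -p pics; cat > h.py <<'E'
import numpy as np, cv2
from scipy.spatial.transform import Rotation as Ro
from station import ctrl
def grab(n,fn=None):
    o=ctrl.get_obs(); im,d=ctrl.get_image(n)
    if fn: cv2.imwrite('pics/'+fn,im)
    m=ctrl.camera_model(n); K=np.array(m['mtx'])
    if 'R' in m:
        R=np.array(m['R']);t=np.array(m['t']); Rc=R.T; c=-R.T@t
    else:
        T=np.array(m['tool_from_camera']); Rt=Ro.from_rotvec(o['tool_rot']).as_matrix()
        Rc=Rt@T[:3,:3]; c=Rt@T[:3,3]+np.array(o['tool_pos'])
    return im,d,K,Rc,c
def ray(cam,u,v,z):
    im,d,K,Rc,c=cam
    r=Rc@np.linalg.inv(K)@np.array([u,v,1.]); return c+r*(z-c[2])/r[2]
def cloud(cam):
    im,d,K,Rc,c=cam
    v,u=np.mgrid[:d.shape[0],:d.shape[1]]
    P=np.stack([(u-K[0,2])/K[0,0]*d,(v-K[1,2])/K[1,1]*d,d],-1)
    return P@Rc.T+c
def proj(cam,X):
    im,d,K,Rc,c=cam
    p=K@(Rc.T@(np.array(X)-c)); return p[:2]/p[2]
E
python3 - <<'E'
from h import *
o=ctrl.get_obs(); print({k:np.round(v,3) for k,v in o.items()}, ctrl.tip_extent)
for n in ['scene','side','wrist']:
    c=grab(n,n+'0.png'); print(n,c[4].round(3),c[3].round(2).tolist(),c[2][0,0])
E
```

```text
pics
{'t': np.float64(0.0), 'q': array([ 1.166,  0.053,  1.614,  0.   ,  1.476, -0.119]), 'dq': array([-0.   , -0.   ,  0.001,  0.   , -0.001, -0.   ]), 'effort': array([-0.0000e+00, -3.9369e+01, -3.7017e+01, -0.0000e+00,  7.0000e-03,
       -0.0000e+00]), 'tool_pos': array([0.176, 0.599, 0.303]), 'tool_rot': array([-4.470e-01, -3.109e+00,  3.000e-03]), 'contact_force': array([ 0.371,  1.338, -0.017]), 'wrist_torque': array([-0.036,  0.058,  0.002]), 'grip_force': np.float64(0.0), 'opening': np.float64(0.085)} 0.0726
scene [ 1.114 -0.185  0.935] [[0.26, 0.81, -0.53], [0.97, -0.22, 0.13], [-0.01, -0.55, -0.84]] 433.6739734196027
side [ 0.372 -0.929  0.828] [[0.98, -0.12, 0.17], [-0.2, -0.63, 0.75], [0.02, -0.77, -0.64]] 389.15646707597847
wrist [0.105 0.621 0.373] [[0.28, 0.92, 0.28], [0.96, -0.27, -0.09], [-0.0, 0.3, -0.96]] 307.0640983128551
```

View pics/scene0.png

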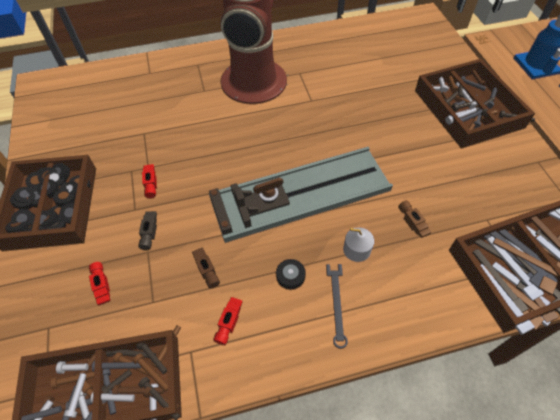

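View pics/side0.png

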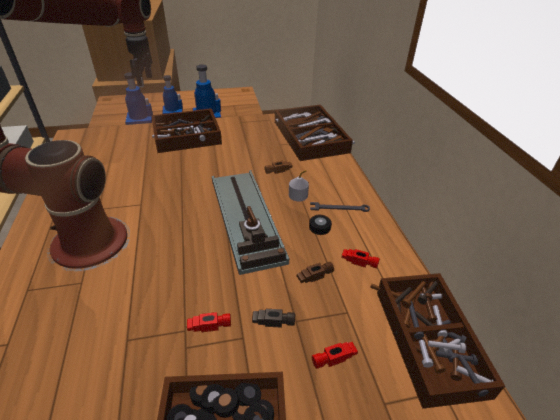

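The scene picture shows the clamp from (210,190) to (390,190) with its fixed jaw at the left. There are three non-red hammer heads at scene (206,267) brown, (148,229) dark and (415,218) brown. The three red look-alikes at (150,180), (99,282) and (229,320) are to be left alone. I'll measure everything and enlarge the three heads and the nut.

```bash
python3 - <<'E'
from h import *
cs=grab('scene'); cd=grab('side')
for nm,c in (('scene',cs),('side',cd)):
    P=cloud(c); hsv=cv2.cvtColor(c[0],cv2.COLOR_BGR2HSV)
    z=P[...,2]; ok=(c[1]>0)&(P[...,0]>0.2)&(P[...,0]<1.0)&(abs(P[...,1])<.65)
    print(nm,'bench z',np.median(z[ok&(abs(z)<.01)]).round(4))
    # clamp by color
    h,s,v=[hsv[...,i] for i in range(3)]
    m=(ok&(h>60)&(h<110)&(s>20)&(z>.008)&(z<.04)).astype(np.uint8)
    n,l,st,ce=cv2.connectedComponentsWithStats(cv2.morphologyEx(m,cv2.MORPH_CLOSE,np.ones((9,9))))
    k=1+np.argmax(st[1:,4]); q=P[(l==k)&(m>0)]
    print('clamp rect',cv2.minAreaRect(q[:,:2].astype(np.float32)), np.percentile(q[:,2],[10,50,90]).round(4), st[k])
    m=(ok&(z>.012)&(z<.05)).astype(np.uint8)
    n,l,st,ce=cv2.connectedComponentsWithStats(m)
    for k in range(1,n):
        if 60<st[k,4]<4000:
            q=P[l==k]; r=cv2.minAreaRect(q[:,:2].astype(np.float32))
            print(ce[k].round(0),st[k,4],'c',np.round(r[0],3),'sz',np.round(r[1],3),'a',round(r[2],1),'z',np.percentile(q[:,2],[50,95]).round(3),c[0][l==k].mean(0).round(0))
im=cs[0]
f=lambda a,b,w,h:cv2.resize(im[b-h:b+h,a-w:a+w],(400,300),interpolation=cv2.INTER_CUBIC)
cv2.imwrite('pics/crop1.png',np.vstack([np.hstack([f(206,267,40,30),f(148,229,40,30)]),np.hstack([f(415,218,40,30),f(260,200,60,45)])]))
E
```

```text
scene bench z -0.0009
clamp rect ((0.4773126244544983, 0.020452529191970825), (0.14390282332897186, 0.45102235674858093), 4.962950229644775) [0.0129 0.0155 0.0235] [ 221  149  170   91 5355]
[464. 104.] 1206 c [0.311 0.578] sz [0.128 0.219] a 85.3 z [0.042 0.049] [70. 76. 88.]
[472.  84.] 106 c [0.243 0.623] sz [0.066 0.05 ] a 2.8 z [0.042 0.047] [56. 58. 66.]
[458. 121.] 981 c [0.351 0.513] sz [0.284 0.128] a 37.0 z [0.031 0.048] [26. 34. 47.]
[488. 104.] 64 c [0.329 0.632] sz [0.034 0.069] a 41.4 z [0.035 0.04 ] [55. 59. 69.]
[ 72. 216.] 953 c [ 0.375 -0.534] sz [0.103 0.266] a 56.7 z [0.032 0.048] [30. 42. 62.]
[ 60. 199.] 1426 c [ 0.34  -0.577] sz [0.079 0.21 ] a 80.4 z [0.043 0.05 ] [49. 53. 61.]
[ 38. 184.] 369 c [ 0.299 -0.632] sz [0.04  0.145] a 87.3 z [0.043 0.049] [45. 51. 60.]
[149. 180.] 396 c [ 0.332 -0.36 ] sz [0.033 0.106] a 86.2 z [0.028 0.033] [ 32.  39. 164.]
[414. 219.] 546 c [0.633 0.269] sz [0.104 0.035] a 9.0 z [0.027 0.033] [ 49.  71. 100.]
[546. 233.] 910 c [0.782 0.562] sz [0.135 0.121] a 6.0 z [0.043 0.049] [ 97. 103. 117.]
[147. 229.] 518 c [ 0.487 -0.378] 
[... 1993 characters left out ...]
445 c [ 0.626 -0.258] sz [0.103 0.034] a 11.7 z [0.029 0.034] [30. 44. 68.]
[423. 304.] 2025 c [ 0.851 -0.424] sz [0.131 0.131] a 86.0 z [0.037 0.049] [35. 44. 63.]
[415. 359.] 1219 c [ 0.763 -0.501] sz [0.095 0.328] a 13.6 z [0.031 0.048] [12. 21. 37.]
[273. 317.] 593 c [ 0.485 -0.38 ] sz [0.033 0.103] a 77.4 z [0.029 0.035] [46. 52. 61.]
[208. 321.] 619 c [ 0.332 -0.362] sz [0.035 0.103] a 87.8 z [0.029 0.035] [ 30.  35. 147.]
[450. 357.] 2868 c [ 0.839 -0.567] sz [0.128 0.132] a 85.5 z [0.034 0.049] [47. 54. 71.]
[334. 354.] 694 c [ 0.603 -0.501] sz [0.105 0.034] a 8.4 z [0.03  0.035] [ 16.  21. 135.]
[227. 398.] 2624 c [ 0.348 -0.568] sz [0.077 0.217] a 81.3 z [0.04  0.049] [28. 34. 48.]
```

View pics/crop1.png

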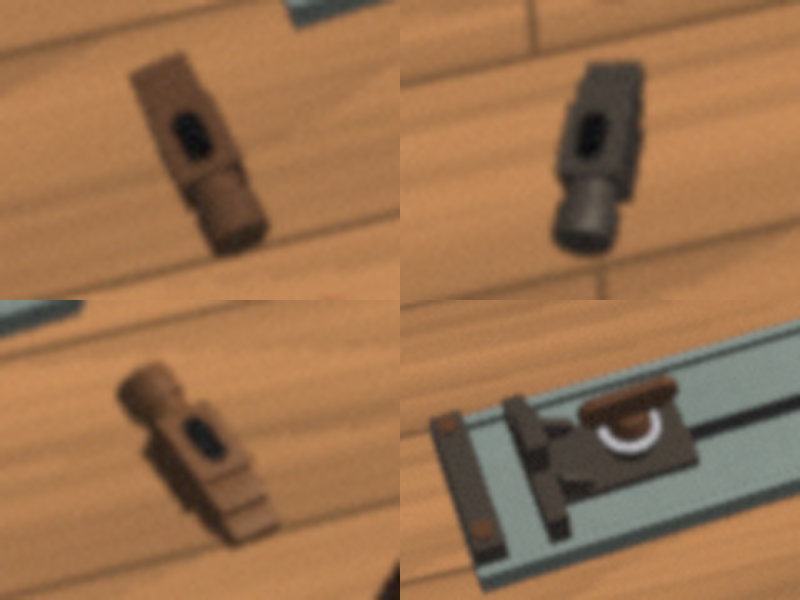

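The crop confirms three hammer heads: two rusty brown and one dark iron. The clamp is at about (0.475, 0.020), yaw about +5°. Next I'll measure the jaw, lug and nut in the clamp frame.

```bash
cat >> h.py <<'E'
C0=np.array([0.4755,0.020]); YAW=0.087
ex=np.array([np.cos(YAW),np.sin(YAW)]); ey=np.array([-ex[1],ex[0]])
def toc(P): 
    d=P[...,:2]-C0; return np.stack([d@ex,d@ey,P[...,2]],-1)
def tow(x,y): return C0+ex*x+ey*y
E
python3 - <<'E'
from h import *
for n in ('scene','side'):
    c=grab(n); P=cloud(c); Q=toc(P); ok=(c[1]>0)&(abs(Q[...,0])<.075)&(abs(Q[...,1])<.24)
    for lo,hi in ((.012,.02),(.022,.03),(.044,.056),(.062,.1),(.078,.092),(.09,.102)):
        m=ok&(Q[...,2]>lo)&(Q[...,2]<hi); q=Q[m]
        if len(q)<5: continue
        print(n,lo,hi,len(q),'x',np.percentile(q[:,0],[1,50,99]).round(4),'y hist(10mm)',[(round(a,3),int(b)) for b,a in zip(*[np.histogram(q[:,1],np.arange(-.24,.25,.01))[0],np.arange(-.24,.24,.01)]) if b])
    m=ok&(Q[...,2]>.088)&(Q[...,2]<.105)&(Q[...,1]>-.14); q=Q[m]
    r=cv2.minAreaRect(q[:,:2].astype(np.float32)); print('wing',r,np.median(q[:,2]), np.degrees(np.arctan2(*cv2.fitLine(q[:,:2].astype(np.float32),2,0,.01,.01)[1::-1,0])))
E
```

```text
scene 0.012 0.02 4935 x [-0.067   0.0062  0.0723] y hist(10mm) [(np.float64(-0.23), 23), (np.float64(-0.22), 8), (np.float64(-0.21), 9), (np.float64(-0.2), 158), (np.float64(-0.19), 160), (np.float64(-0.18), 166), (np.float64(-0.17), 11), (np.float64(-0.16), 10), (np.float64(-0.15), 48), (np.float64(-0.14), 63), (np.float64(-0.13), 68), (np.float64(-0.12), 65), (np.float64(-0.11), 57), (np.float64(-0.1), 51), (np.float64(-0.09), 56), (np.float64(-0.08), 49), (np.float64(-0.07), 49), (np.float64(-0.06), 52), (np.float64(-0.05), 50), (np.float64(-0.04), 115), (np.float64(-0.03), 149), (np.float64(-0.02), 149), (np.float64(-0.01), 148), (np.float64(0.0), 148), (np.float64(0.01), 143), (np.float64(0.02), 147), (np.float64(0.03), 140), (np.float64(0.04), 146), (np.float64(0.05), 141), (np.float64(0.06), 138), (np.float64(0.07), 144), (np.float64(0.08), 134), (np.float64(0.09), 141), (np.float64(0.1), 145), (np.float64(0.11), 144), (np.float64(0.12), 139), (np.float64(0.13), 140), (np.float64(0.14), 136), (np.float64(0.15), 136), (np.float64(0.16), 141), (np.float64(0.17), 131), (np.float6
[... 6113 characters left out ...]
(10mm) [(np.float64(-0.18), 18), (np.float64(-0.17), 47), (np.float64(-0.16), 21), (np.float64(-0.13), 14), (np.float64(-0.12), 4), (np.float64(-0.11), 6), (np.float64(-0.1), 3), (np.float64(-0.09), 4), (np.float64(-0.08), 3), (np.float64(-0.07), 2), (np.float64(-0.06), 3)]
side 0.09 0.102 67 x [-0.0076 -0.0019  0.0073] y hist(10mm) [(np.float64(-0.17), 3), (np.float64(-0.13), 7), (np.float64(-0.12), 11), (np.float64(-0.11), 6), (np.float64(-0.1), 8), (np.float64(-0.09), 11), (np.float64(-0.08), 7), (np.float64(-0.07), 8), (np.float64(-0.06), 6)]
wing ((-0.0017022986430674791, -0.08904226124286652), (0.010087440721690655, 0.07754014432430267), 4.114411354064941) 0.09502805766220779 -86.25145
```

```bash
cat >> h.py <<'E'
def go(p,ang):
    "row numbers to bring TCP to p with tool y at world angle ang, pointing down"
    o=ctrl.get_obs(); R=Ro.from_rotvec(o['tool_rot']).as_matrix()
    y=np.array([np.cos(ang),np.sin(ang),0]); z=np.array([0,0,-1.]); Rt=np.stack([np.cross(y,z),y,z],1)
    s=R.T@(np.array(p)-o['tool_pos'])/.6; r=Ro.from_matrix(R.T@Rt).as_rotvec()/(np.pi/2)
    print('row',np.round(np.r_[s,r],4).tolist(),'rows>=',int(np.ceil(max(np.linalg.norm(s)*12,np.linalg.norm(r)*90/8.59)))+1)
def st():
    o=ctrl.get_obs(); R=Ro.from_rotvec(o['tool_rot']).as_matrix()
    print('t %.2f'%o['t'],np.round(o['tool_pos'],4),'yang %.4f'%np.arctan2(R[1,1],R[0,1]),'tilt',R[:2,2].round(4),'F',np.round(o['contact_force'],1),'M',np.round(o['wrist_torque'],2),'op %.4f gf %.0f'%(o['opening'],o['grip_force']),'q',np.round(o['q'],2))
E
python3 -c "
from h import *
st(); print(tow(-.001,-.0885)); go([*tow(-.001,-.0885),.22],.137)"
```

```text
t 0.35 [0.1762 0.5995 0.3036] yang 1.2850 tilt [-0.0002 -0.0004] F [-0.3 -0.3  0.7] M [0.08 0.01 0.  ] op 0.0855 gf 0 q [ 1.17  0.05  1.61  0.    1.48 -0.12]
[ 0.48219357 -0.06825217]
row [-0.8032, -0.924, 0.1397, -0.0003, 0.0001, 0.7308] rows>= 16
```

Emit:
apply_moves:
  rows: [-0.8032,-0.924,0.1397,0,0,0.7308,-0.8032,-0.924,0.1397,0,0,0.7308,-0.8032,-0.924,0.1397,0,0,0.7308,-0.8032,-0.924,0.1397,0,0,0.7308,-0.8032,-0.924,0.1397,0,0,0.7308,-0.8032,-0.924,0.1397,0,0,0.7308,-0.8032,-0.924,0.1397,0,0,0.7308,-0.8032,-0.924,0.1397,0,0,0.7308,-0.8032,-0.924,0.1397,0,0,0.7308,-0.8032,-0.924,0.1397,0,0,0.7308,-0.8032,-0.924,0.1397,0,0,0.7308,-0.8032,-0.924,0.1397,0,0,0.7308,-0.8032,-0.924,0.1397,0,0,0.7308,-0.8032,-0.924,0.1397,0,0,0.7308,-0.8032,-0.924,0.1397,0,0,0.7308,-0.8032,-0.924,0.1397,0,0,0.7308,-0.8032,-0.924,0.1397,0,0,0.7308,-0.8032,-0.924,0.1397,0,0,0.7308]
  grip: 0.7

```text
t: 2.15
tool_pos: [0.482, -0.0675, 0.2201]
tool_rot: [-2.063, -2.369, -0.0]
contact_force: [0.4, 0.1, -0.2]
opening: 0.0598
grip_force: 0.0
```

```bash
python3 - <<'E'
from h import *
st(); c=grab('wrist','w1.png'); P=cloud(c); Q=toc(P); ok=(c[1]>.05)&(abs(Q[...,0])<.075)&(abs(Q[...,1])<.24)
m=ok&(Q[...,2]>.088)&(Q[...,2]<.105)&(Q[...,1]>-.14); q=Q[m]
print(m.sum())
if m.sum()>20: print(cv2.minAreaRect(q[:,:2].astype(np.float32)),np.median(q[:,2]))
for z in ((.043,.053),(.078,.09)):
    m=ok&(Q[...,2]>z[0])&(Q[...,2]<z[1]); q=Q[m]; print(z,[(round(a,3),int(b)) for b,a in zip(np.histogram(q[:,1],np.arange(-.24,.25,.005))[0],np.arange(-.24,.24,.005)) if b])
go([*tow(-.001,-.0885),.136],.137)
E
```

```text
t 2.15 [ 0.482  -0.0675  0.2201] yang 0.1378 tilt [-0.0001  0.0003] F [ 0.4  0.1 -0.2] M [-0.01 -0.03 -0.01] op 0.0598 gf 0 q [-0.29 -0.22  2.01  0.    1.35 -0.43]
1441
((-0.0005109389312565327, -0.08627782762050629), (0.009457037784159184, 0.07626108825206757), 2.534306526184082) 0.0947119106118274
(0.043, 0.053) [(np.float64(-0.23), 150), (np.float64(-0.225), 502), (np.float64(-0.22), 565), (np.float64(-0.215), 596), (np.float64(-0.21), 661), (np.float64(-0.205), 714), (np.float64(-0.175), 24), (np.float64(-0.17), 357), (np.float64(-0.165), 365), (np.float64(-0.16), 390), (np.float64(-0.155), 711), (np.float64(-0.15), 77), (np.float64(-0.145), 120), (np.float64(-0.14), 123), (np.float64(-0.135), 111), (np.float64(-0.13), 27), (np.float64(-0.125), 1), (np.float64(-0.11), 58), (np.float64(-0.105), 77), (np.float64(-0.1), 66), (np.float64(-0.095), 56), (np.float64(-0.09), 61), (np.float64(-0.085), 75), (np.float64(-0.08), 78), (np.float64(-0.075), 113), (np.float64(-0.07), 96), (np.float64(-0.065), 5)]
(0.078, 0.09) [(np.float64(-0.175), 11), (np.float64(-0.17), 204), (np.float64(-0.165), 246), (np.float64(-0.16), 268), (np.float64(-0.155), 348), (np.float64(-0.13), 2), (np.float64(-0.125), 3), (np.float64(-0.055), 21), (np.float64(-0.05), 79)]
row [-0.0018, 0.0001, 0.1402, 0.0001, -0.0001, 0.0009] rows>= 3
```

View pics/w1.png

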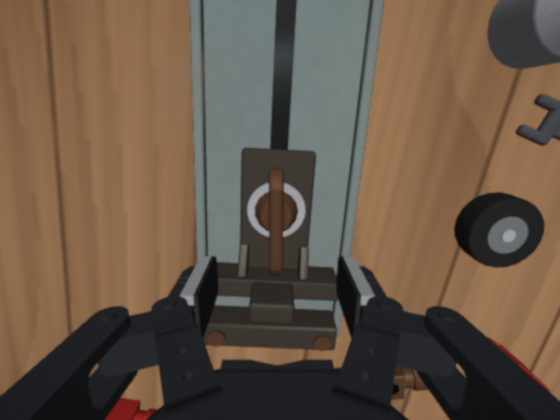

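The wrist picture shows the rusty wings at about (277,220), midway between the fingers, and the jaw lug at (272,300). I'll descend onto the wings and grip.

Emit:
apply_moves:
  rows: [0,0,0.07,0,0,0,0,0,0.12,0,0,0,0,0,0.14,0,0,0,0,0,0.14,0,0,0]
  grip: 0.45

```text
t: 2.6
tool_pos: [0.4809, -0.0669, 0.1344]
tool_rot: [-2.06, -2.367, 0.002]
contact_force: [0.5, -0.6, 0.2]
opening: 0.0387
grip_force: 0.0
```

Emit:
apply_moves:
  rows: [0,0,0,0,0,0,0,0,0,0,0,0,0,0,0,0,0,0,0,0,0,0,0,0,0,0,0,0,0,0,0,0,0,0,0,0,0,0,0,0,0,0]
  grip: 0
  grip_force: 90

```text
t: 3.3
tool_pos: [0.4816, -0.0679, 0.1374]
tool_rot: [-2.062, -2.367, 0.003]
contact_force: [-6.6, 0.5, 0.9]
opening: 0.0211
grip_force: 79.0
```

```bash
python3 -c "
from h import *
st()"
```

```text
t 3.30 [ 0.4816 -0.0679  0.1374] yang 0.1375 tilt [-0.0027  0.0003] F [-6.6  0.5  0.9] M [ 0.19  1.07 -0.04] op 0.0211 gf 79 q [-0.29 -0.11  2.07 -0.    1.19 -0.43]
```

The opening of 21 mm suggests the tips are on the hub rather than the 10 mm web. I'll raise the grasp a little and grip again.

Emit:
apply_moves:
  rows: [0,0,0,0,0,0,0,0,0,0,0,0,0,0,-0.014,0,0,0,0,0,-0.014,0,0,0]
  grip: 0.45

```text
t: 3.7
tool_pos: [0.4838, -0.0685, 0.147]
tool_rot: [2.061, 2.365, 0.003]
contact_force: [-0.5, 1.1, -0.4]
opening: 0.0384
grip_force: 0.0
```

Emit:
apply_moves:
  rows: [0,0,0,0,0,0,0,0,0,0,0,0,0,0,0,0,0,0,0,0,0,0,0,0,0,0,0,0,0,0,0,0,0,0,0,0,0,0,0,0,0,0]
  grip: 0
  grip_force: 90

```text
t: 4.4
tool_pos: [0.4817, -0.0683, 0.145]
tool_rot: [-2.063, -2.366, 0.003]
contact_force: [-5.8, -0.4, 7.4]
opening: 0.0079
grip_force: 88.8
```

```bash
python3 -c "
from h import *
st(); grab('wrist','w2.png'); grab('scene')
c=grab('scene')
cv2.imwrite('pics/w2.png',np.hstack([cv2.resize(cv2.imread('pics/w2.png'),(400,300)),cv2.resize(c[0][150:240,205:325],(400,300))]))"
```

```text
t 4.40 [ 0.4817 -0.0683  0.145 ] yang 0.1368 tilt [-0.003  -0.0002] F [-5.8 -0.4  7.4] M [-0.02  0.95 -0.13] op 0.0079 gf 89 q [-0.29 -0.12  2.06 -0.    1.2  -0.43]
```

View pics/w2.png

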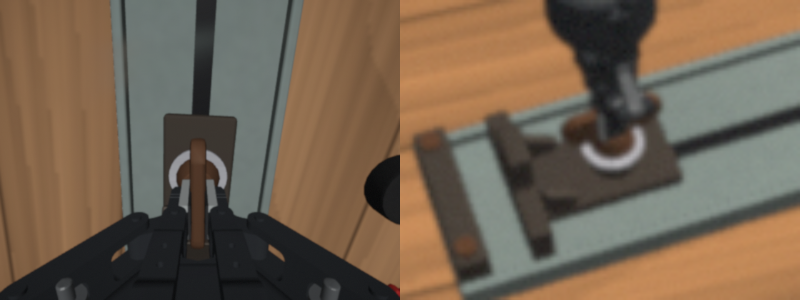

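Emit:
apply_moves:
  rows: [0,0,0,0,0,-0.03,0,0,0,0,0,-0.06,0,0,0,0,0,-0.09,0,0,0,0,0,-0.12,0,0,0,0,0,-0.15,0,0,0,0,0,-0.15]

```text
t: 5.15
tool_pos: [0.4819, -0.0683, 0.1451]
tool_rot: [-1.773, -2.591, 0.001]
contact_force: [-4.9, 0.9, 6.7]
opening: 0.0084
grip_force: 97.6
```

```bash
python3 -c "
from h import *
st()"
```

```text
t 5.15 [ 0.4819 -0.0683  0.1451] yang 0.3703 tilt [-0.002   0.0006] F [-4.9  0.9  6.7] M [-0.05  0.74 -0.97] op 0.0084 gf 98 q [-0.29 -0.12  2.06 -0.    1.2  -0.66]
```

Emit:
apply_moves:
  rows: [0,0,0,0,0,0.06,0,0,0,0,0,0.12,0,0,0,0,0,0.18,0,0,0,0,0,0.24,0,0,0,0,0,0.3,0,0,0,0,0,0.35,0,0,0,0,0,0.385,0,0,0,0,0,0.4,0,0,0,0,0,0.4]

```text
t: 6.05
tool_pos: [0.4812, -0.0684, 0.1451]
tool_rot: [-2.481, -1.924, 0.007]
contact_force: [-7.7, -1.2, 8.7]
opening: 0.0081
grip_force: 100.4
```

```bash
python3 -c "
from h import *
st()"
```

```text
t 6.05 [ 0.4812 -0.0684  0.1451] yang -0.2513 tilt [-0.0048 -0.0014] F [-7.7 -1.2  8.7] M [0.11 1.27 1.35] op 0.0081 gf 100 q [-0.29 -0.12  2.06 -0.    1.21 -0.04]
```

Emit:
apply_moves:
  rows: [0,0,0,0,0,-0.06,0,0,0,0,0,-0.12,0,0,0,0,0,-0.18,0,0,0,0,0,-0.24,0,0,0,0,0,-0.3,0,0,0,0,0,-0.36,0,0,0,0,0,-0.41,0,0,0,0,0,-0.44,0,0,0,0,0,-0.46,0,0,0,0,0,-0.46]

```text
t: 7.05
tool_pos: [0.482, -0.0681, 0.1451]
tool_rot: [-1.65, -2.671, 0.0]
contact_force: [-5.4, 2.1, 7.1]
opening: 0.008
grip_force: 99.2
```

```bash
python3 -c "
from h import *
st()"
```

```text
t 7.05 [ 0.482  -0.0681  0.1451] yang 0.4641 tilt [-0.0017  0.0009] F [-5.4  2.1  7.1] M [-0.05  0.68 -1.06] op 0.0080 gf 99 q [-0.29 -0.12  2.06  0.    1.2  -0.76]
```

θ = 0.377 at a stop. Next swing is back to about -0.39.

Emit:
apply_moves:
  rows: [0,0,0,0,0,0.06,0,0,0,0,0,0.12,0,0,0,0,0,0.18,0,0,0,0,0,0.24,0,0,0,0,0,0.3,0,0,0,0,0,0.36,0,0,0,0,0,0.42,0,0,0,0,0,0.46,0,0,0,0,0,0.49,0,0,0,0,0,0.495,0,0,0,0,0,0.495]

```text
t: 8.15
tool_pos: [0.4812, -0.0685, 0.145]
tool_rot: [-2.533, -1.855, 0.008]
contact_force: [-8.7, -0.4, 9.6]
opening: 0.0081
grip_force: 99.1
```

```bash
python3 -c "
from h import *
st()"
```

```text
t 8.15 [ 0.4812 -0.0685  0.145 ] yang -0.3068 tilt [-0.0051 -0.0013] F [-8.7 -0.4  9.6] M [0.13 1.35 1.06] op 0.0081 gf 99 q [-0.29 -0.12  2.06 -0.    1.21  0.01]
```

Emit:
apply_moves:
  rows: [0,0,0,0,0,-0.07,0,0,0,0,0,-0.14,0,0,0,0,0,-0.21,0,0,0,0,0,-0.28,0,0,0,0,0,-0.35,0,0,0,0,0,-0.42,0,0,0,0,0,-0.49,0,0,0,0,0,-0.55,0,0,0,0,0,-0.6,0,0,0,0,0,-0.65,0,0,0,0,0,-0.7,0,0,0,0,0,-0.7]

```text
t: 9.35
tool_pos: [0.4823, -0.0681, 0.1451]
tool_rot: [-1.196, -2.904, -0.001]
contact_force: [-4.9, 1.4, 6.5]
opening: 0.008
grip_force: 97.1
```

```bash
python3 -c "
from h import *
st()"
```

```text
t 9.35 [ 0.4823 -0.0681  0.1451] yang 0.7893 tilt [-0.0004  0.0007] F [-4.9  1.4  6.5] M [ 0.29  0.12 -0.11] op 0.0080 gf 97 q [-0.29 -0.12  2.06  0.    1.2  -1.08]
```

Emit:
apply_moves:
  rows: [0,0,0,0,0,-0.07,0,0,0,0,0,-0.14,0,0,0,0,0,-0.21,0,0,0,0,0,-0.28,0,0,0,0,0,-0.35,0,0,0,0,0,-0.42,0,0,0,0,0,-0.49,0,0,0,0,0,-0.54,0,0,0,0,0,-0.54]

```text
t: 10.25
tool_pos: [0.4826, -0.0675, 0.1452]
tool_rot: [-0.104, 3.139, 0.004]
contact_force: [-3.3, 2.8, 5.2]
opening: 0.0084
grip_force: 97.1
```

Emit:
apply_moves:
  rows: [0,0,0,0,0,0,0,0,0,0,0,0,0,0,0,0,0,0,0,0,-0.08,0,0,0,0,0,-0.12,0,0,0,0,0,-0.12,0,0,0]
  grip: 0.45

```text
t: 10.85
tool_pos: [0.4846, -0.0689, 0.2213]
tool_rot: [-0.104, 3.132, -0.005]
contact_force: [0.7, 0.0, 0.8]
opening: 0.0384
grip_force: 0.0
```

```bash
python3 - <<'E'
from h import *
st(); c=grab('wrist','w3.png'); P=cloud(c); Q=toc(P); ok=(c[1]>.05)&(abs(Q[...,0])<.075)&(abs(Q[...,1])<.24)
m=ok&(Q[...,2]>.088)&(Q[...,2]<.105)&(abs(Q[...,1]+.0875)<.05); q=Q[m]; print(m.sum(),cv2.minAreaRect(q[:,:2].astype(np.float32)))
c=grab('side');  P=cloud(c); Q=toc(P);m=(c[1]>0)&(abs(Q[...,0])<.03)&(Q[...,2]>.08)&(Q[...,2]<.09)&(abs(Q[...,1]+.165)<.03); print('lug',Q[m].min(0),Q[m].max(0))
go([*tow(-.001,-.1625),.23],1.658)
go([*tow(-.001,-.1625),.132],1.658)
E
```

```text
t 10.85 [ 0.4846 -0.0689  0.2213] yang 1.6372 tilt [ 0.0084 -0.0027] F [0.7 0.  0.8] M [-0.01 -0.01 -0.03] op 0.0384 gf 0 q [-0.29 -0.22  2.01 -0.    1.34 -1.93]
1481 ((-0.0012663118541240692, -0.0874965488910675), (0.009745072573423386, 0.0765836089849472), 88.63190460205078)
lug [-0.01960599 -0.17230101  0.0802525 ] [ 0.01542308 -0.15217567  0.08981197]
row [-0.0022, -0.1233, -0.0219, -0.0003, 0.0006, -0.0133] rows>= 3
row [-0.002, -0.1232, 0.1414, -0.0003, 0.0006, -0.0133] rows>= 4
```

Emit:
apply_moves:
  rows: [-0.002,-0.08,-0.02,0,0,-0.013,-0.002,-0.123,-0.02,0,0,-0.013,-0.002,-0.123,0,0,0,-0.013,-0.002,-0.123,0.07,0,0,-0.013,-0.002,-0.123,0.12,0,0,-0.013,-0.002,-0.123,0.14,0,0,-0.013,-0.002,-0.123,0.14,0,0,-0.013]
  grip: 0.6

```text
t: 11.65
tool_pos: [0.4862, -0.1402, 0.1288]
tool_rot: [0.137, -3.132, -0.006]
contact_force: [-0.5, -0.2, -0.4]
opening: 0.0513
grip_force: 0.0
```

Emit:
apply_moves:
  rows: [0,0,0,0,0,0,0,0,0,0,0,0,0,0,0,0,0,0,0,0,0,0,0,0,0,0,0,0,0,0,0,0,0,0,0,0]
  grip: 0
  grip_force: 60

```text
t: 12.25
tool_pos: [0.4895, -0.142, 0.1346]
tool_rot: [-0.136, 3.136, -0.001]
contact_force: [-1.9, 2.3, 5.5]
opening: 0.017
grip_force: 61.8
```

```bash
python3 - <<'E'
from h import *
st(); go([*tow(-.001,.082),.1335],1.658)
E
```

```text
t 12.25 [ 0.4895 -0.142   0.1346] yang 1.6576 tilt [ 0.0031 -0.0008] F [-1.9  2.3  5.5] M [0.32 0.15 0.02] op 0.0170 gf 62 q [-0.43 -0.05  2.02  0.    1.17 -2.09]
row [0.0016, 0.4076, 0.0014, -0.0007, 0.0019, -0.0003] rows>= 6
```

Emit:
apply_moves:
  rows: [0,0.03,0,0,0,0,0,0.07,0,0,0,0,0,0.11,0,0,0,0,0,0.15,0,0,0,0,0,0.19,0,0,0,0,0,0.23,0,0,0,0,0.001,0.27,0,0,0,0,0.001,0.31,0,0,0,0,0.001,0.35,0,0,0,0,0.001,0.38,0,0,0,0,0.001,0.4,0,0,0,0,0.001,0.4,0,0,0,0]

```text
t: 13.45
tool_pos: [0.4683, 0.0992, 0.1346]
tool_rot: [-0.138, 3.134, 0.004]
contact_force: [-0.7, 2.4, 5.9]
opening: 0.0171
grip_force: 63.4
```

```bash
python3 - <<'E'
from h import *
st(); o=ctrl.get_obs(); print(toc(np.array(o['tool_pos'])))
E
```

```text
t 13.45 [0.4683 0.0992 0.1346] yang 1.6589 tilt [0.0042 0.0025] F [-0.7  2.4  5.9] M [ 0.22  0.07 -0.1 ] op 0.0171 gf 63 q [ 0.05 -0.13  2.09  0.    1.18 -1.61]
[-0.00033348  0.07952007  0.13459806]
```

Emit:
apply_moves:
  rows: [0,0,0,0,0,0,0,0,0,0,0,0,0,0,0,0,0,0,0,0,-0.08,0,0,0,0,0,-0.16,0,0,0,0,0,-0.23,0,0,0,0,0,-0.23,0,0,0]
  grip: 0.6

```text
t: 14.15
tool_pos: [0.4699, 0.0971, 0.2782]
tool_rot: [-0.135, 3.125, -0.0]
contact_force: [-0.1, 0.0, 0.7]
opening: 0.051
grip_force: 0.0
```

```bash
cat >> h.py <<'E'
def heads():
    out=[]
    for n in ('scene','side'):
        c=grab(n); P=cloud(c); Q=toc(P); z=P[...,2]; ok=(c[1]>0)&(P[...,0]>0.2)&(P[...,0]<.9)&(abs(P[...,1])<.6)
        inc=(abs(Q[...,0])<.085)&(abs(Q[...,1])<.245)
        m=(ok&(((z>.012)&(z<.045)&~inc))).astype(np.uint8)
        k,l,s,ce=cv2.connectedComponentsWithStats(m)
        for i in range(1,k):
            if s[i,4]>120:
                q=P[l==i]; r=cv2.minAreaRect(q[:,:2].astype(np.float32)); a,b=max(r[1]),min(r[1])
                col=c[0][l==i].mean(0)
                if .085<a<.12 and .025<b<.045 and col[2]<110:
                    ang=np.radians(r[2]+(0 if r[1][0]>r[1][1] else 90)); ang=(ang+np.pi/2)%np.pi-np.pi/2
                    print(n,'px',ce[i].round(),'c',np.round(r[0],4),'axis %.3f'%ang,'sz',round(a,3),round(b,3),'col',col.round(),'ztop %.3f'%np.percentile(q[:,2],95))
                    out.append((n,*r[0],ang))
    return out
E
python3 - <<'E'
from h import *
print(ctrl.tip_extent); st(); heads(); 
c=grab('side'); P=cloud(c); Q=toc(P)
m=(c[1]>0)&(abs(Q[...,0])<.06)&(Q[...,2]>.044)&(Q[...,2]<.054); q=Q[m]; print([(round(a,3),int(b)) for b,a in zip(np.histogram(q[:,1],np.arange(-.24,.25,.005))[0],np.arange(-.24,.24,.005)) if b])
go([.633,.268,.22],1.737)
E
```

```text
0.0726
t 14.15 [0.4699 0.0971 0.2782] yang 1.6570 tilt [0.0132 0.0005] F [-0.1  0.   0.7] M [-0.02  0.03  0.02] op 0.0510 gf 0 q [ 0.05 -0.3   1.98 -0.    1.45 -1.61]
scene px [415. 219.] c [0.6329 0.2687] axis 0.179 sz 0.105 0.034 col [ 50.  72. 103.] ztop 0.033
scene px [147. 229.] c [ 0.4872 -0.3777] axis -0.285 sz 0.107 0.032 col [53. 61. 71.] ztop 0.033
scene px [205. 267.] c [ 0.6275 -0.2567] axis 0.242 sz 0.105 0.031 col [44. 62. 88.] ztop 0.033
side px [278. 166.] c [0.6322 0.2673] axis 0.167 sz 0.104 0.039 col [31. 49. 77.] ztop 0.035
side px [315. 271.] c [ 0.6261 -0.2576] axis 0.257 sz 0.104 0.033 col [30. 44. 68.] ztop 0.035
side px [273. 317.] c [ 0.4855 -0.3791] axis -0.234 sz 0.103 0.033 col [46. 52. 62.] ztop 0.035
[(np.float64(-0.235), 1), (np.float64(-0.23), 83), (np.float64(-0.225), 64), (np.float64(-0.22), 56), (np.float64(-0.215), 53), (np.float64(-0.21), 48), (np.float64(-0.205), 20), (np.float64(0.065), 20), (np.float64(0.07), 66), (np.float64(0.075), 26), (np.float64(0.08), 21), (np.float64(0.085), 8), (np.float64(0.09), 5), (np.float64(0.095), 4), (np.float64(0.1), 2), (np.float64(0.135), 7), (np.float64(0.14), 8), (np.float64(0.145), 2), (np.float64(0.15), 1), (np.float64(0.155), 3), (np.float64(0.16), 1), (np.float64(0.165), 1)]
row [-0.3009, 0.26, 0.0825, -0.0001, -0.0006, -0.0509] rows>= 6
```

Emit:
apply_moves:
  rows: [-0.06,0.05,0.03,0,0,-0.05,-0.12,0.1,0.06,0,0,-0.055,-0.18,0.155,0.08,0,0,-0.055,-0.24,0.21,0.1,0,0,-0.055,-0.3,0.26,0.12,0,0,-0.055,-0.3,0.26,0.17,0,0,-0.055,-0.3,0.26,0.2,0,0,-0.055,-0.3,0.26,0.2,0,0,-0.055]
  grip: 0.8

```text
t: 15.1
tool_pos: [0.6291, 0.267, 0.1435]
tool_rot: [0.27, -3.118, 0.004]
contact_force: [-0.2, -0.9, -0.4]
opening: 0.0686
grip_force: 0.0
```

```bash
cat >> h.py <<'E'
def whead(near):
    c=grab('wrist'); P=cloud(c); z=P[...,2]
    m=((c[1]>.05)&(z>.012)&(z<.06)&(np.hypot(P[...,0]-near[0],P[...,1]-near[1])<.1)).astype(np.uint8)
    k,l,s,ce=cv2.connectedComponentsWithStats(m); i=1+np.argmax(s[1:,4]); q=P[l==i]
    r=cv2.minAreaRect(q[:,:2].astype(np.float32)); ang=np.radians(r[2]+(0 if r[1][0]>r[1][1] else 90)); ang=(ang+np.pi/2)%np.pi-np.pi/2
    print('wrist px',ce[i].round(),'c',np.round(r[0],4),'axis %.3f'%ang,'sz',np.round(r[1],3),'z',np.percentile(q[:,2],[50,95]).round(3)); return (*r[0],ang)
E
python3 - <<'E'
from h import *
st(); w=whead((.633,.268)); go([.6325,.268,.077],1.744); 
E
```

```text
t 15.10 [0.6291 0.267  0.1435] yang 1.7438 tilt [-0.0114 -0.0036] F [-0.2 -0.9 -0.4] M [-0.02 -0.02 -0.06] op 0.0686 gf 0 q [ 0.29  0.33  1.58 -0.    1.25 -1.45]
wrist px [280. 232.] c [0.6333 0.2697] axis 0.176 sz [0.104 0.032] z [0.031 0.033]
row [-0.0045, 0.0009, 0.116, -0.0006, -0.0046, -0.0004] rows>= 3
```

Emit:
apply_moves:
  rows: [0,0,0,0,0,0,0,0,0,0,0,0,0,0,0,0,0,0]

```text
t: 15.45
tool_pos: [0.6334, 0.2682, 0.1527]
tool_rot: [-0.271, 3.127, 0.001]
contact_force: [-0.3, -0.0, -0.2]
opening: 0.0681
grip_force: 0.0
```

```bash
python3 - <<'E'
from h import *
st(); go([.6325,.268,.077],1.744); 
E
```

```text
t 15.45 [0.6334 0.2682 0.1527] yang 1.7435 tilt [0.0031 0.0009] F [-0.3 -0.  -0.2] M [-0.01  0.01  0.  ] op 0.0681 gf 0 q [ 0.29  0.32  1.57 -0.    1.25 -1.45]
row [0.002, -0.0001, 0.1261, 0.0002, 0.002, -0.0003] rows>= 3
```

Emit:
apply_moves:
  rows: [0,0,0.04,0,0,0,0,0,0.08,0,0,0,0,0,0.105,0,0,0,0,0,0.118,0,0,0,0,0,0.124,0,0,0,0,0,0.126,0,0,0,0,0,0.126,0,0,0]

```text
t: 16.15
tool_pos: [0.6334, 0.2686, 0.0759]
tool_rot: [-0.272, 3.128, 0.001]
contact_force: [0.2, -0.4, 0.3]
opening: 0.0684
grip_force: 0.0
```

Emit:
apply_moves:
  rows: [0,0,0,0,0,0,0,0,0,0,0,0,0,0,0,0,0,0,0,0,0,0,0,0,0,0,0,0,0,0,0,0,0,0,0,0,0,0,0,0,0,0]
  grip: 0
  grip_force: 70

```text
t: 16.85
tool_pos: [0.6334, 0.2686, 0.0759]
tool_rot: [-0.272, 3.128, 0.001]
contact_force: [-0.8, 0.4, 5.8]
opening: 0.0309
grip_force: 70.9
```

```bash
python3 - <<'E'
from h import *
st(); go([*tow(0,-.150),.24],1.658)
E
```

```text
t 16.85 [0.6334 0.2686 0.0759] yang 1.7440 tilt [0.0016 0.0006] F [-0.8  0.4  5.8] M [0.08 0.05 0.02] op 0.0309 gf 71 q [ 0.29  0.42  1.59  0.    1.13 -1.45]
row [0.3517, -0.6118, -0.2742, 0.0003, 0.0011, 0.0547] rows>= 11
```

Emit:
apply_moves:
  rows: [0,0,-0.07,0,0,0,0,0,-0.15,0,0,0,0,0,-0.23,0,0,0,0.03,-0.05,-0.27,0,0,0.05,0.06,-0.11,-0.274,0,0,0.055,0.1,-0.18,-0.274,0,0,0.055,0.14,-0.25,-0.274,0,0,0.055,0.18,-0.32,-0.274,0,0,0.055,0.22,-0.39,-0.274,0,0,0.055,0.26,-0.46,-0.274,0,0,0.055,0.3,-0.52,-0.274,0,0,0.055,0.33,-0.57,-0.274,0,0,0.055,0.345,-0.6,-0.274,0,0,0.055,0.352,-0.612,-0.274,0,0,0.055,0.352,-0.612,-0.274,0,0,0.055,0.352,-0.612,-0.274,0,0,0.055,0.352,-0.612,-0.274,0,0,0.055]

```text
t: 18.55
tool_pos: [0.4882, -0.1287, 0.2389]
tool_rot: [0.139, -3.138, -0.001]
contact_force: [-0.8, 0.2, -2.9]
opening: 0.0309
grip_force: 70.9
```

```bash
python3 - <<'E'
from h import *
st(); go([*tow(0,-.150),.0935],1.658); heads()
E
```

```text
t 18.55 [ 0.4882 -0.1287  0.2389] yang 1.6591 tilt [-0.0007  0.0007] F [-0.8  0.2 -2.9] M [ 0.   -0.03  0.04] op 0.0309 gf 71 q [-0.41 -0.19  1.95  0.    1.38 -2.06]
row [-0.0006, -0.0015, 0.2423, 0.0005, -0.0004, 0.0007] rows>= 4
scene px [147. 244.] c [ 0.5294 -0.381 ] axis -0.229 sz 0.107 0.033 col [53. 62. 72.] ztop 0.033
scene px [205. 267.] c [ 0.6278 -0.2566] axis 0.247 sz 0.104 0.032 col [44. 62. 89.] ztop 0.033
side px [315. 271.] c [ 0.6262 -0.2581] axis 0.193 sz 0.104 0.035 col [30. 44. 68.] ztop 0.034
side px [290. 315.] c [ 0.5273 -0.3823] axis -0.210 sz 0.103 0.035 col [43. 49. 58.] ztop 0.035
```

Emit:
apply_moves:
  rows: [0,0,0.05,0,0,0,0,0,0.1,0,0,0,0,0,0.15,0,0,0,0,0,0.19,0,0,0,0,0,0.22,0,0,0,0,0,0.234,0,0,0,0,0,0.24,0,0,0,0,0,0.2425,0,0,0,0,0,0.2425,0,0,0,0,0,0.2425,0,0,0]

```text
t: 19.65
tool_pos: [0.4888, -0.13, 0.095]
tool_rot: [-0.136, 3.137, -0.002]
contact_force: [0.6, 0.1, -4.3]
opening: 0.0303
grip_force: 70.9
```

```bash
python3 - <<'E'
from h import *
st(); print(toc(np.array(ctrl.get_obs()['tool_pos'])))
E
```

```text
t 19.65 [ 0.4888 -0.13    0.095 ] yang 1.6577 tilt [ 0.002  -0.0009] F [ 0.6  0.1 -4.3] M [-0.   -0.01 -0.02] op 0.0303 gf 71 q [-0.41  0.    2.04  0.    1.1  -2.06]
[ 0.00019415 -0.15060219  0.09498653]
```

Emit:
apply_moves:
  rows: [0,0,0.002,0,0,0,0,0,0.0035,0,0,0,0,0,0.0035,0,0,0]

```text
t: 19.95
tool_pos: [0.4882, -0.1299, 0.0919]
tool_rot: [-0.136, 3.138, -0.0]
contact_force: [0.6, -0.5, -3.9]
opening: 0.0307
grip_force: 71.1
```

Emit:
apply_moves:
  rows: [0,0,0,0,0,0,0,0,0,0,0,0,0,0,0,0,0,0,0,0,0,0,0,0,0,0,-0.04,0,0,0,0,0,-0.1,0,0,0,0,0,-0.18,0,0,0,0,0,-0.25,0,0,0,0,0,-0.25,0,0,0,0,0,-0.25,0,0,0,0,0,-0.25,0,0,0]
  grip: 0.55

```text
t: 21.05
tool_pos: [0.4873, -0.1294, 0.2401]
tool_rot: [0.136, -3.136, -0.002]
contact_force: [-0.2, -0.0, -0.0]
opening: 0.0469
grip_force: 0.0
```

```bash
python3 - <<'E'
from h import *
st(); go([.627,-.2573,.15],1.806); grab('scene'); c=grab('wrist','w4.png'); P=cloud(c); Q=toc(P)
m=((c[1]>.05)&(abs(Q[...,0])<.06)&(Q[...,2]>.036)&(Q[...,2]<.06)&(abs(Q[...,1]+.15)<.04)); q=Q[m]; print(m.sum(), cv2.minAreaRect(q[:,:2].astype(np.float32)),np.percentile(q[:,2],[50,95]))
E
```

```text
t 21.05 [ 0.4873 -0.1294  0.2401] yang 1.6576 tilt [-0.0023  0.001 ] F [-0.2 -0.  -0. ] M [ 0.07  0.03 -0.  ] op 0.0469 gf 0 q [-0.41 -0.19  1.95 -0.    1.38 -2.06]
row [-0.2138, -0.2326, 0.1495, 0.0009, -0.0014, -0.0945] rows>= 6
3562 ((-7.994472980499268e-05, -0.15070343017578125), (0.10351493209600449, 0.031930167227983475), 0.23648875951766968) [0.04658869 0.04905023]
```

View pics/w4.png

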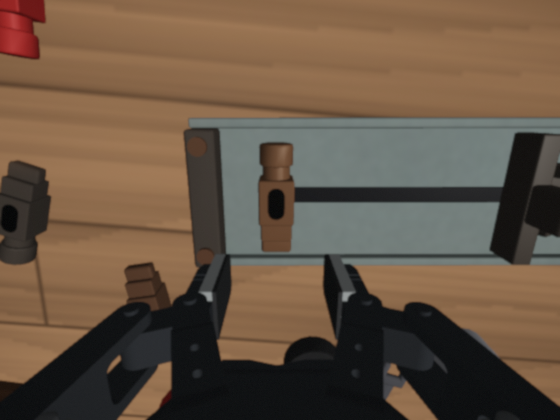

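The wrist view shows the first head lying square in the channel at (277,200), centred and flat with its top at 48 mm. Next is the brown head near (0.627, -0.257).

Emit:
apply_moves:
  rows: [-0.04,-0.04,0,0,0,-0.03,-0.09,-0.1,0.02,0,0,-0.06,-0.14,-0.155,0.06,0,0,-0.094,-0.185,-0.2,0.1,0,0,-0.094,-0.205,-0.225,0.13,0,0,-0.094,-0.214,-0.2326,0.15,0,0,-0.094,-0.214,-0.2326,0.15,0,0,-0.094,-0.214,-0.2326,0.15,0,0,-0.094]
  grip: 0.8

```text
t: 21.95
tool_pos: [0.6274, -0.2568, 0.1512]
tool_rot: [0.368, -3.119, -0.002]
contact_force: [-0.4, 0.7, 0.2]
opening: 0.0684
grip_force: 0.0
```

```bash
python3 - <<'E'
from h import *
st(); w=whead((.627,-.257)); st(); go([.627,-.2573,.076],1.806)
E
```

```text
t 21.95 [ 0.6274 -0.2568  0.1512] yang 1.8056 tilt [-0.0013  0.0009] F [-0.4  0.7  0.2] M [ 0.02 -0.04  0.02] op 0.0684 gf 0 q [-0.5   0.3   1.59  0.    1.24 -2.3 ]
wrist px [276. 222.] c [ 0.6277 -0.2571] axis 0.234 sz [0.104 0.032] z [0.03  0.033]
t 22.00 [ 0.6277 -0.2569  0.1524] yang 1.8058 tilt [ 0.0003 -0.    ] F [0.1 0.1 0.4] M [0.04 0.   0.02] op 0.0685 gf 0 q [-0.5   0.3   1.59  0.    1.24 -2.3 ]
row [0.0014, -0.0003, 0.1273, -0.0001, 0.0002, -0.0001] rows>= 3
```

Emit:
apply_moves:
  rows: [0,0,0.04,0,0,0,0,0,0.08,0,0,0,0,0,0.105,0,0,0,0,0,0.118,0,0,0,0,0,0.124,0,0,0,0,0,0.1265,0,0,0,0,0,0.1265,0,0,0]

```text
t: 22.7
tool_pos: [0.6285, -0.2579, 0.0768]
tool_rot: [-0.367, 3.119, -0.001]
contact_force: [-0.1, 0.4, -0.3]
opening: 0.068
grip_force: 0.0
```

Emit:
apply_moves:
  rows: [0,0,0,0,0,0,0,0,0,0,0,0,0,0,0,0,0,0,0,0,0,0,0,0,0,0,0,0,0,0,0,0,0,0,0,0,0,0,0,0,0,0]
  grip: 0
  grip_force: 70

```text
t: 23.4
tool_pos: [0.6286, -0.2579, 0.0767]
tool_rot: [-0.367, 3.119, -0.001]
contact_force: [0.3, -0.9, 5.5]
opening: 0.031
grip_force: 71.1
```

```bash
python3 - <<'E'
from h import *
st(); go([*tow(0,-.084),.24],1.658)
E
```

```text
t 23.40 [ 0.6286 -0.2579  0.0767] yang 1.8052 tilt [ 0.0013 -0.0006] F [ 0.3 -0.9  5.5] M [0.19 0.03 0.06] op 0.0310 gf 71 q [-0.5   0.4   1.62  0.    1.13 -2.3 ]
row [0.1608, 0.3711, -0.2727, -0.0005, 0.0008, 0.0937] rows>= 7
```

Emit:
apply_moves:
  rows: [0,0,-0.07,0,0,0,0,0,-0.15,0,0,0,0,0,-0.23,0,0,0,0.02,0.05,-0.265,0,0,0.05,0.05,0.11,-0.2727,0,0,0.0937,0.075,0.18,-0.2727,0,0,0.0937,0.105,0.245,-0.2727,0,0,0.0937,0.135,0.31,-0.2727,0,0,0.0937,0.152,0.35,-0.2727,0,0,0.0937,0.1608,0.3711,-0.2727,0,0,0.0937,0.1608,0.3711,-0.2727,0,0,0.0937,0.1608,0.3711,-0.2727,0,0,0.0937,0.1608,0.3711,-0.2727,0,0,0.0937,0.1608,0.3711,-0.2727,0,0,0.0937]

```text
t: 24.8
tool_pos: [0.483, -0.0643, 0.2394]
tool_rot: [0.135, -3.139, 0.0]
contact_force: [-0.5, 0.3, -3.5]
opening: 0.0309
grip_force: 70.7
```

```bash
python3 - <<'E'
from h import *
st(); go([*tow(0,-.084),.0927],1.658); heads()
E
```

```text
t 24.80 [ 0.483  -0.0643  0.2394] yang 1.6570 tilt [-0.0001 -0.0002] F [-0.5  0.3 -3.5] M [-0.02  0.02  0.  ] op 0.0309 gf 71 q [-0.29 -0.24  1.99 -0.    1.39 -1.94]
row [0.0002, 0.0011, 0.2445, -0.0001, -0.0001, -0.0007] rows>= 4
scene px [147. 244.] c [ 0.5293 -0.3811] axis -0.243 sz 0.105 0.033 col [53. 61. 71.] ztop 0.033
side px [290. 315.] c [ 0.5278 -0.3813] axis -0.264 sz 0.103 0.035 col [43. 49. 58.] ztop 0.035
```

Emit:
apply_moves:
  rows: [0,0,0.05,0,0,0,0,0,0.1,0,0,0,0,0,0.15,0,0,0,0,0,0.19,0,0,0,0,0,0.22,0,0,0,0,0,0.234,0,0,0,0,0,0.24,0,0,0,0,0,0.244,0,0,0,0,0,0.2455,0,0,0,0,0,0.2455,0,0,0]

```text
t: 25.9
tool_pos: [0.4831, -0.0637, 0.093]
tool_rot: [-0.137, 3.137, -0.001]
contact_force: [0.1, -0.2, -2.0]
opening: 0.031
grip_force: 70.7
```

Emit:
apply_moves:
  rows: [0,0,0,0,0,0,0,0,0,0,0,0,0,0,0,0,0,0,0,0,0,0,0,0,0,0,-0.04,0,0,0,0,0,-0.1,0,0,0,0,0,-0.18,0,0,0,0,0,-0.25,0,0,0,0,0,-0.25,0,0,0,0,0,-0.25,0,0,0,0,0,-0.25,0,0,0]
  grip: 0.5

```text
t: 27.0
tool_pos: [0.4817, -0.0633, 0.2406]
tool_rot: [0.137, -3.136, -0.001]
contact_force: [-0.0, -0.1, -1.4]
opening: 0.043
grip_force: 0.0
```

```bash
cat >> h.py <<'E'
def chan(c):
    P=cloud(c); Q=toc(P)
    m=((c[1]>.05)&(abs(Q[...,0])<.058)&(Q[...,2]>.036)&(Q[...,2]<.06)&(Q[...,1]>-.197)&(Q[...,1]<.06)).astype(np.uint8)
    k,l,s,ce=cv2.connectedComponentsWithStats(m)
    for i in range(1,k):
        if s[i,4]>100: q=Q[l==i]; print('chan',s[i,4],np.round(np.array(cv2.minAreaRect(q[:,:2].astype(np.float32))[0]),4),np.round(cv2.minAreaRect(q[:,:2].astype(np.float32))[1],3),cv2.minAreaRect(q[:,:2].astype(np.float32))[2],np.percentile(q[:,2],[50,95]).round(4),'y',q[:,1].min().round(4),q[:,1].max().round(4))
E
python3 - <<'E'
from h import *
st(); chan(grab('wrist')); go([.5285,-.3813,.15],np.pi/2-.24)
E
```

```text
t 27.00 [ 0.4817 -0.0633  0.2406] yang 1.6581 tilt [-0.0024  0.0007] F [-0.  -0.1 -1.4] M [ 0.    0.08 -0.01] op 0.0430 gf 0 q [-0.28 -0.24  1.99  0.    1.39 -1.94]
chan 3662 [ 1.000e-04 -1.504e-01] [0.032 0.104] 89.90730285644531 [0.0464 0.0491] y -0.1665 -0.1343
chan 3634 [-0.0001 -0.0845] [0.103 0.032] 0.4891152083873749 [0.046  0.0491] y -0.1003 -0.0685
row [-0.0323, -0.5351, 0.1493, 0.0004, -0.0022, 0.2084] rows>= 8
```

Emit:
apply_moves:
  rows: [0,-0.04,0,0,0,0.05,-0.01,-0.11,0,0,0,0.1,-0.01,-0.18,0,0,0,0.15,-0.02,-0.25,0,0,0,0.2,-0.02,-0.32,0.03,0,0,0.2084,-0.03,-0.39,0.06,0,0,0.2084,-0.0323,-0.45,0.09,0,0,0.2084,-0.0323,-0.5,0.12,0,0,0.2084,-0.0323,-0.525,0.14,0,0,0.2084,-0.0323,-0.5351,0.15,0,0,0.2084,-0.0323,-0.5351,0.15,0,0,0.2084,-0.0323,-0.5351,0.15,0,0,0.2084,-0.0323,-0.5351,0.15,0,0,0.2084]
  grip: 0.8

```text
t: 28.35
tool_pos: [0.5301, -0.3808, 0.1529]
tool_rot: [0.374, 3.118, -0.001]
contact_force: [0.1, -0.0, 0.6]
opening: 0.0681
grip_force: 0.0
```

```bash
python3 - <<'E'
from h import *
w=whead((.528,-.381)); st(); go([(.5285+w[0])/2,(-.3813+w[1])/2,.0765],np.pi/2+w[2])
E
```

```text
wrist px [274. 220.] c [ 0.529  -0.3819] axis -0.244 sz [0.032 0.104] z [0.03  0.033]
t 28.40 [ 0.5302 -0.381   0.1531] yang 1.3318 tilt [ 0.001  -0.0008] F [-0.3 -0.7  0.2] M [-0.05 -0.    0.05] op 0.0692 gf 0 q [-0.74  0.25  1.66  0.    1.23 -2.07]
row [0.0022, -0.0015, 0.1276, -0.0003, 0.0007, 0.0033] rows>= 3
```

Emit:
apply_moves:
  rows: [0.002,-0.001,0.04,0,0,0.003,0.002,-0.001,0.08,0,0,0.003,0.002,-0.001,0.105,0,0,0.003,0.002,-0.001,0.118,0,0,0.003,0.002,-0.001,0.124,0,0,0.003,0.002,-0.001,0.1275,0,0,0.003,0.002,-0.001,0.1275,0,0,0.003]

```text
t: 29.1
tool_pos: [0.5289, -0.3823, 0.0764]
tool_rot: [0.383, 3.117, -0.001]
contact_force: [0.1, 0.3, 0.2]
opening: 0.0686
grip_force: 0.0
```

Emit:
apply_moves:
  rows: [0,0,0,0,0,0,0,0,0,0,0,0,0,0,0,0,0,0,0,0,0,0,0,0,0,0,0,0,0,0,0,0,0,0,0,0,0,0,0,0,0,0]
  grip: 0
  grip_force: 70

```text
t: 29.8
tool_pos: [0.5289, -0.3823, 0.0766]
tool_rot: [0.383, 3.117, -0.001]
contact_force: [-0.2, 0.7, 5.2]
opening: 0.0308
grip_force: 71.1
```

```bash
python3 - <<'E'
from h import *
st(); go([*tow(0,-.018),.24],1.658)
E
```

```text
t 29.80 [ 0.5289 -0.3823  0.0766] yang 1.3260 tilt [ 0.0011 -0.001 ] F [-0.2  0.7  5.2] M [ 0.05  0.02 -0.02] op 0.0308 gf 71 q [-0.74  0.34  1.69  0.    1.11 -2.07]
row [0.2388, 0.6004, -0.2731, -0.0006, 0.0008, -0.2114] rows>= 10
```

Emit:
apply_moves:
  rows: [0,0,-0.07,0,0,0,0,0,-0.15,0,0,0,0,0,-0.23,0,0,0,0.02,0.05,-0.265,0,0,-0.05,0.05,0.12,-0.273,0,0,-0.1,0.08,0.19,-0.273,0,0,-0.15,0.105,0.26,-0.273,0,0,-0.2,0.135,0.33,-0.273,0,0,-0.2114,0.16,0.4,-0.273,0,0,-0.2114,0.19,0.47,-0.273,0,0,-0.2114,0.215,0.53,-0.273,0,0,-0.2114,0.23,0.575,-0.273,0,0,-0.2114,0.2388,0.595,-0.273,0,0,-0.2114,0.2388,0.6004,-0.273,0,0,-0.2114,0.2388,0.6004,-0.273,0,0,-0.2114,0.2388,0.6004,-0.273,0,0,-0.2114,0.2388,0.6004,-0.273,0,0,-0.2114]

```text
t: 31.5
tool_pos: [0.4769, 0.0012, 0.2393]
tool_rot: [0.134, -3.138, 0.0]
contact_force: [-0.5, 0.6, -4.2]
opening: 0.0311
grip_force: 71.0
```

```bash
python3 - <<'E'
from h import *
st(); go([*tow(0,-.018),.0927],1.658)
E
```

```text
t 31.50 [0.4769 0.0012 0.2393] yang 1.6564 tilt [-0.0004 -0.0003] F [-0.5  0.6 -4.2] M [-0.02  0.04  0.03] op 0.0311 gf 71 q [-0.15 -0.27  2.02 -0.    1.39 -1.81]
row [-0.0005, 0.0014, 0.2443, -0.0001, -0.0003, -0.001] rows>= 4
```

Emit:
apply_moves:
  rows: [0,0,0.05,0,0,0,0,0,0.1,0,0,0,0,0,0.15,0,0,0,0,0,0.19,0,0,0,0,0,0.22,0,0,0,0,0,0.234,0,0,0,0,0,0.24,0,0,0,0,0,0.244,0,0,0,0,0,0.2455,0,0,0,0,0,0.2455,0,0,0]

```text
t: 32.5
tool_pos: [0.4774, 0.0021, 0.093]
tool_rot: [-0.137, 3.137, -0.001]
contact_force: [0.5, 0.1, -4.2]
opening: 0.031
grip_force: 71.0
```

Emit:
apply_moves:
  rows: [0,0,0,0,0,0,0,0,0,0,0,0,0,0,0,0,0,0,0,0,0,0,0,0,0,0,-0.04,0,0,0,0,0,-0.1,0,0,0,0,0,-0.18,0,0,0,0,0,-0.25,0,0,0,0,0,-0.25,0,0,0,0,0,-0.25,0,0,0,0,0,-0.25,0,0,0]
  grip: 0.55

```text
t: 33.6
tool_pos: [0.476, 0.0024, 0.2406]
tool_rot: [0.137, -3.136, -0.001]
contact_force: [-1.1, -0.0, -0.8]
opening: 0.0468
grip_force: 0.0
```

```bash
python3 - <<'E'
from h import *
st(); c=grab('wrist'); chan(c); P=cloud(c); Q=toc(P)
m=(c[1]>.05)&(abs(Q[...,0])<.02)&(Q[...,2]>.08)&(Q[...,2]<.092)&(Q[...,1]<.12); print('lug',Q[m].min(0),Q[m].max(0))
heads(); c=grab('scene'); cv2.imwrite('pics/s5.png',cv2.resize(c[0][130:250,190:410],(800,436)))
go([*tow(-.0005,.0795),.22],1.658)
E
```

```text
t 33.60 [0.476  0.0024 0.2406] yang 1.6581 tilt [-0.0023  0.0004] F [-1.1 -0.  -0.8] M [-0.01  0.05 -0.01] op 0.0468 gf 0 q [-0.15 -0.27  2.02  0.    1.4  -1.81]
chan 3826 [ 1.000e-04 -1.502e-01] [0.104 0.033] 0.0442674346268177 [0.046  0.0491] y -0.1667 -0.1338
chan 3750 [-0.0002 -0.0841] [0.032 0.103] 89.67991638183594 [0.0457 0.0491] y -0.1002 -0.068
chan 3618 [ 0.0007 -0.0183] [0.032 0.103] 89.43537139892578 [0.0461 0.049 ] y -0.0342 -0.0022
lug [-0.01881113  0.06964717  0.08002243] [0.01672463 0.08749737 0.08799773]
row [-0.001, 0.1618, 0.034, 0.0005, -0.002, 0.0] rows>= 3
```

View pics/s5.png

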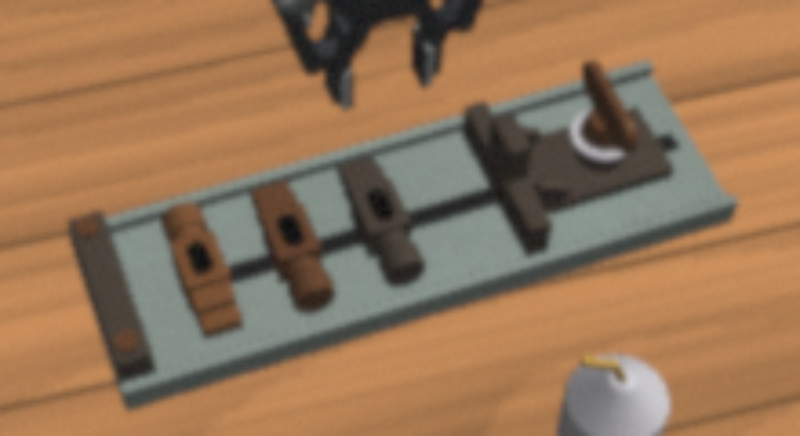

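All three heads lie crosswise in the channel, at (200,260), (290,230) and (380,205) in the crop. The jaw is drawn back and the nut is swung across. Now I'll grip the lug and slide the jaw up.

Emit:
apply_moves:
  rows: [0,0.06,0.01,0,0,0,0,0.12,0.02,0,0,0,0,0.15,0.03,0,0,0,-0.001,0.161,0.04,0,0,0,-0.001,0.161,0.09,0,0,0,-0.001,0.161,0.13,0,0,0,-0.001,0.161,0.16,0,0,0,-0.001,0.161,0.175,0,0,0,-0.001,0.161,0.178,0,0,0,-0.001,0.161,0.178,0,0,0]
  grip: 0.6

```text
t: 34.8
tool_pos: [0.4692, 0.0983, 0.1355]
tool_rot: [-0.136, 3.138, -0.0]
contact_force: [-1.0, 0.4, 0.6]
opening: 0.0514
grip_force: 0.0
```

Emit:
apply_moves:
  rows: [0,0,0,0,0,0,0,0,0,0,0,0,0,0,0,0,0,0,0,0,0,0,0,0,0,0,0,0,0,0,0,0,0,0,0,0]
  grip: 0
  grip_force: 60

```text
t: 35.4
tool_pos: [0.4696, 0.0987, 0.1367]
tool_rot: [-0.137, 3.137, 0.0]
contact_force: [-1.2, -0.0, 6.0]
opening: 0.0165
grip_force: 61.8
```

```bash
python3 - <<'E'
from h import *
st(); print(toc(np.array(ctrl.get_obs()['tool_pos']))); go([*tow(-.0005,-.080),.1335],1.658)
E
```

```text
t 35.40 [0.4696 0.0987 0.1367] yang 1.6582 tilt [0.0018 0.0003] F [-1.2 -0.   6. ] M [0.18 0.28 0.03] op 0.0165 gf 62 q [ 0.05 -0.13  2.09  0.    1.19 -1.61]
[0.00099263 0.0789519  0.13667058]
row [0.0026, -0.2649, 0.0052, 0.0001, 0.0012, 0.0001] rows>= 5
```

Emit:
apply_moves:
  rows: [0,-0.015,0,0,0,0,0,-0.03,0,0,0,0,0,-0.045,0,0,0,0,0,-0.06,0,0,0,0,0,-0.075,0,0,0,0,0,-0.09,0,0,0,0,0,-0.105,0,0,0,0,0,-0.12,0,0,0,0,0,-0.135,0,0,0,0,0,-0.15,0,0,0,0,0,-0.165,0,0,0,0,0,-0.18,0,0,0,0,0,-0.195,0,0,0,0,0,-0.21,0,0,0,0,0,-0.225,0,0,0,0,0,-0.24,0,0,0,0,0,-0.255,0,0,0,0,0,-0.265,0,0,0,0,0,-0.265,0,0,0,0]

```text
t: 37.3
tool_pos: [0.4835, -0.0598, 0.1367]
tool_rot: [-0.136, 3.137, 0.001]
contact_force: [-1.4, 3.0, 6.1]
opening: 0.0167
grip_force: 62.0
```

```bash
python3 - <<'E'
from h import *
st(); print(toc(np.array(ctrl.get_obs()['tool_pos']))); heads()
E
```

```text
t 37.30 [ 0.4835 -0.0598  0.1367] yang 1.6577 tilt [0.0017 0.0009] F [-1.4  3.   6.1] M [0.42 0.18 0.01] op 0.0167 gf 62 q [-0.28 -0.11  2.07  0.    1.18 -1.93]
[ 0.00107209 -0.08017755  0.13667842]
```

Emit:
apply_moves:
  rows: [0,-0.005,0,0,0,0,0,-0.01,0,0,0,0,0,-0.015,0,0,0,0,0,-0.019,0,0,0,0,0,-0.023,0,0,0,0,0,-0.023,0,0,0,0]

```text
t: 38.0
tool_pos: [0.4846, -0.0725, 0.1367]
tool_rot: [-0.137, 3.137, 0.005]
contact_force: [-1.9, 7.5, 7.8]
opening: 0.0168
grip_force: 62.2
```

Emit:
apply_moves:
  rows: [0,-0.002,0,0,0,0,0,-0.004,0,0,0,0,0,-0.004,0,0,0,0]

```text
t: 38.3
tool_pos: [0.4848, -0.0745, 0.1367]
tool_rot: [-0.137, 3.137, 0.006]
contact_force: [-2.2, 8.7, 8.7]
opening: 0.0169
grip_force: 62.3
```

```bash
python3 - <<'E'
from h import *
st(); print(toc(np.array(ctrl.get_obs()['tool_pos'])))
E
```

```text
t 38.30 [ 0.4848 -0.0745  0.1367] yang 1.6581 tilt [0.0014 0.0037] F [-2.2  8.7  8.7] M [1.2  0.28 0.  ] op 0.0169 gf 62 q [-0.31 -0.1   2.06  0.    1.18 -1.97]
[ 0.00108717 -0.09497993  0.13667385]
```

Emit:
apply_moves:
  rows: [0,-0.0015,0,0,0,0,0,-0.003,0,0,0,0,0,-0.0045,0,0,0,0,0,-0.0045,0,0,0,0]

```text
t: 38.7
tool_pos: [0.485, -0.077, 0.1366]
tool_rot: [-0.137, 3.137, 0.007]
contact_force: [-2.0, 9.9, 8.1]
opening: 0.0164
grip_force: 62.3
```

```bash
python3 - <<'E'
from h import *
st(); print(toc(np.array(ctrl.get_obs()['tool_pos'])))
c=grab('wrist'); cv2.imwrite('pics/w6.png',c[0]); chan(grab('side'))
E
```

```text
t 38.70 [ 0.485  -0.077   0.1366] yang 1.6579 tilt [0.0012 0.0044] F [-2.   9.9  8.1] M [ 1.28  0.25 -0.01] op 0.0164 gf 62 q [-0.31 -0.1   2.06  0.    1.18 -1.97]
[ 0.00106921 -0.0974595   0.13664716]
chan 1007 [-0.0009 -0.1297] [0.134 0.114] 88.6940689086914 [0.0477 0.0527] y -0.1969 -0.0619
```

View pics/w6.png

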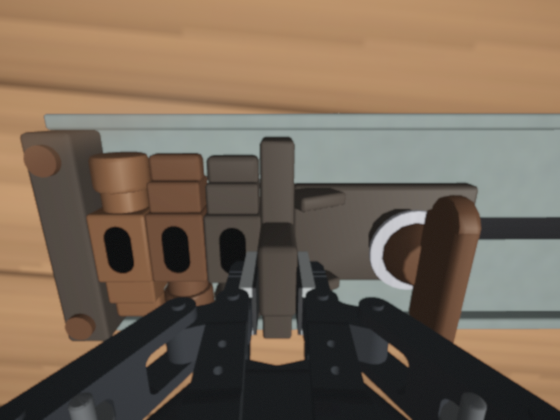

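The heads are nearly packed, at columns 90–265 against the fixed jaw on the left, but the force has not risen yet. I'll keep pushing in small steps.

Emit:
apply_moves:
  rows: [0,-0.0015,0,0,0,0,0,-0.003,0,0,0,0,0,-0.0045,0,0,0,0,0,-0.0045,0,0,0,0]

```text
t: 39.2
tool_pos: [0.4851, -0.0774, 0.1367]
tool_rot: [-0.137, 3.138, 0.016]
contact_force: [-2.2, 19.6, 10.7]
opening: 0.0167
grip_force: 62.8
```

Emit:
apply_moves:
  rows: [0,-0.0015,0,0,0,0,0,-0.003,0,0,0,0,0,-0.003,0,0,0,0]

```text
t: 39.5
tool_pos: [0.4851, -0.0777, 0.1366]
tool_rot: [-0.137, 3.138, 0.022]
contact_force: [-2.3, 26.1, 14.0]
opening: 0.0165
grip_force: 63.2
```

```bash
python3 - <<'E'
from h import *
st(); print(toc(np.array(ctrl.get_obs()['tool_pos'])))
E
```

```text
t 39.50 [ 0.4851 -0.0777  0.1366] yang 1.6578 tilt [-0.0002  0.0142] F [-2.3 26.1 14. ] M [3.58 0.47 0.04] op 0.0165 gf 63 q [-0.32 -0.1   2.06  0.01  1.19 -1.98]
[ 0.00107084 -0.09821108  0.1366274 ]
```

Emit:
apply_moves:
  rows: [0,0,0,0,0,0,0,0,0,0,0,0,0,0,0,0,0,0,0,0,-0.04,0,0,0,0,0,-0.1,0,0,0,0,0,-0.15,0,0,0,0,0.05,-0.15,0,0,0,0,0.1,-0.15,0,0,0,0,0.125,-0.15,0,0,0,0,0.125,-0.15,0,0,0,0,0.125,-0.15,0,0,0]
  grip: 0.5

```text
t: 40.6
tool_pos: [0.4783, -0.0089, 0.2252]
tool_rot: [0.137, -3.139, 0.001]
contact_force: [0.8, 0.7, 0.2]
opening: 0.0425
grip_force: 0.0
```

```bash
python3 - <<'E'
from h import *
st(); c=grab('wrist','w7.png'); P=cloud(c); Q=toc(P); ok=(c[1]>.05)&(abs(Q[...,0])<.075)
m=ok&(Q[...,2]>.088)&(Q[...,2]<.105)&(Q[...,1]>-.06)&(Q[...,1]<.02); q=Q[m]; print(m.sum(),cv2.minAreaRect(q[:,:2].astype(np.float32)))
m=ok&(Q[...,2]>.08)&(Q[...,2]<.09)&(Q[...,1]<-.06); print('lug',Q[m].min(0),Q[m].max(0))
for b in np.arange(-.235,-.08,.002):
    m=ok&(abs(Q[...,0])<.012)&(Q[...,1]>b)&(Q[...,1]<b+.002)
    if m.any(): print(round(b,3),np.median(Q[m][:,2]).round(3),end='; ')
cv2.imwrite('pics/w7.png',c[0])
go([*tow(-.001,-.0225),.145],1.64)
E
```

```text
t 40.60 [ 0.4783 -0.0089  0.2252] yang 1.6582 tilt [-0.0001 -0.0006] F [0.8 0.7 0.2] M [-0.05  0.01  0.04] op 0.0425 gf 0 q [-0.17 -0.25  2.03 -0.    1.36 -1.83]
1426 ((-0.0008512251079082489, -0.022286850959062576), (0.010040228255093098, 0.07643009722232819), 88.48660278320312)
lug [-0.01899861 -0.10638323  0.08000335] [ 0.01707784 -0.08782817  0.08783842]
-0.229 0.047; -0.227 0.048; -0.225 0.048; -0.223 0.048; -0.221 0.048; -0.219 0.048; -0.217 0.048; -0.215 0.048; -0.213 0.048; -0.211 0.048; -0.209 0.048; -0.207 0.048; -0.205 0.048; -0.203 0.047; -0.201 0.048; -0.199 0.048; -0.197 0.048; -0.195 0.048; -0.193 0.049; -0.191 0.049; -0.189 0.049; -0.187 0.048; -0.185 0.048; -0.183 0.048; -0.181 0.048; -0.179 0.048; -0.177 0.048; -0.175 0.048; -0.173 0.048; -0.171 0.047; -0.169 0.048; -0.167 0.048; -0.165 0.048; -0.163 0.048; -0.161 0.048; -0.159 0.049; -0.157 0.048; -0.155 0.048; -0.153 0.048; -0.151 0.048; -0.149 0.048; -0.147 0.048; -0.145 0.048; -0.143 0.048; -0.141 0.048; -0.139 0.047; -0.137 0.048; -0.135 0.048; -0.133 0.048; -0.131 0.048; -0.129 0.048; -0.127 0.048; -0.125 0.049; -0.123 0.049; -0.121 0.048; -0.119 0.049; -0.117 0.049; -0.115 0.049; -0.107 0.085; -0.105 0.086; -0.103 0.086; -0.101 0.086; -0.099 0.086; -0.097 0.086; -0.095 0.086; -0.093 0.238; -0.091 0.236; -0.089 0.223; -0.087 0.233; -0.085 0.231; -0.083 0.228; -0.081 0.234; row [0.0021, 0.0113, 0.1337, -0.0003, -0.0001, 0.0111] rows>= 3
```

View pics/w7.png

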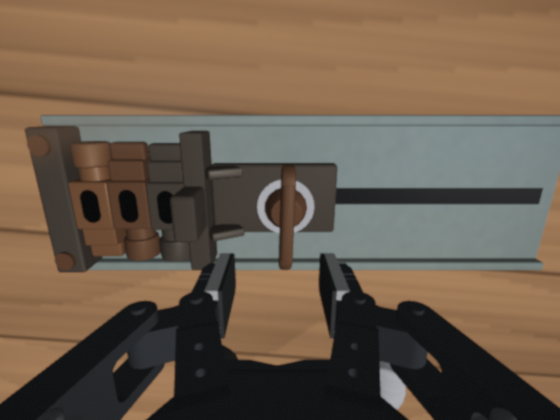

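Packed: 96 mm between the jaw faces for three 32 mm heads, with level tops from -0.203 to -0.107. Now I'll grip the wings at (287,215) and tighten.

Emit:
apply_moves:
  rows: [0.002,0.011,0.04,0,0,0.0155,0.002,0.011,0.08,0,0,0.0155,0.002,0.011,0.11,0,0,0.0155,0.002,0.011,0.125,0,0,0.0155,0.002,0.011,0.1335,0,0,0.0155,0.002,0.011,0.1335,0,0,0.0155]

```text
t: 41.25
tool_pos: [0.4765, -0.0024, 0.145]
tool_rot: [0.098, -3.139, -0.0]
contact_force: [0.0, -0.6, 0.8]
opening: 0.043
grip_force: 0.0
```

Emit:
apply_moves:
  rows: [0,0,0,0,0,0,0,0,0,0,0,0,0,0,0,0,0,0,0,0,0,0,0,0,0,0,0,0,0,0,0,0,0,0,0,0,0,0,0,0,0,0]
  grip: 0
  grip_force: 90

```text
t: 41.95
tool_pos: [0.4772, -0.0021, 0.1465]
tool_rot: [-0.099, 3.138, -0.001]
contact_force: [-2.1, -0.9, 6.0]
opening: 0.0078
grip_force: 88.8
```

```bash
python3 -c "
from h import *
st()"
```

```text
t 41.95 [ 0.4772 -0.0021  0.1465] yang 1.6337 tilt [ 0.0018 -0.0004] F [-2.1 -0.9  6. ] M [ 0.    0.24 -0.11] op 0.0078 gf 89 q [-0.16 -0.15  2.09 -0.    1.21 -1.79]
```

Emit:
apply_moves:
  rows: [0,0,0,0,0,0.07,0,0,0,0,0,0.14,0,0,0,0,0,0.21,0,0,0,0,0,0.28,0,0,0,0,0,0.35,0,0,0,0,0,0.42,0,0,0,0,0,0.49,0,0,0,0,0,0.56,0,0,0,0,0,0.63,0,0,0,0,0,0.7,0,0,0,0,0,0.77,0,0,0,0,0,0.83,0,0,0,0,0,0.88,0,0,0,0,0,0.89,0,0,0,0,0,0.89]

```text
t: 43.45
tool_pos: [0.4762, -0.0036, 0.1464]
tool_rot: [1.943, 2.467, -0.008]
contact_force: [-6.1, -6.8, 9.4]
opening: 0.0078
grip_force: 89.7
```

Emit:
apply_moves:
  rows: [0,0,0,0,0,0.05,0,0,0,0,0,0.1,0,0,0,0,0,0.14,0,0,0,0,0,0.16,0,0,0,0,0,0.16,0,0,0,0,0,0.16]

```text
t: 44.05
tool_pos: [0.4758, -0.0036, 0.1464]
tool_rot: [2.237, 2.204, -0.01]
contact_force: [-8.4, -7.4, 10.8]
opening: 0.0083
grip_force: 89.9
```

```bash
python3 -c "
from h import *
st()"
```

```text
t 44.05 [ 0.4758 -0.0036  0.1464] yang -0.0146 tilt [-0.0037 -0.0049] F [-8.4 -7.4 10.8] M [-1.07  1.47  0.07] op 0.0083 gf 90 q [-0.16 -0.15  2.09 -0.01  1.21 -0.15]
```

Emit:
apply_moves:
  rows: [0,0,0,0,0,0,0,0,0,0,0,0,0,0,0,0,0,0,0,0,0,0,0,0,0,0,-0.04,0,0,0,0,0,-0.1,0,0,0,0,0,-0.17,0,0,0,0,0,-0.2,0,0,0,0,0,-0.2,0,0,0,0,0,-0.2,0,0,0]
  grip: 0.5

```text
t: 45.05
tool_pos: [0.4763, -0.0018, 0.2647]
tool_rot: [-2.238, -2.204, 0.0]
contact_force: [-0.1, -0.3, -1.3]
opening: 0.0428
grip_force: 0.0
```

```bash
python3 - <<'E'
from h import *
st(); c=grab('wrist'); P=cloud(c); Q=toc(P); ok=(c[1]>.05)&(abs(Q[...,0])<.075)
m=ok&(Q[...,2]>.088)&(Q[...,2]<.105)&(Q[...,1]>-.07)&(Q[...,1]<.03); q=Q[m]; print(m.sum(),cv2.minAreaRect(q[:,:2].astype(np.float32)))
m=ok&(Q[...,2]>.08)&(Q[...,2]<.0875)&(Q[...,1]<-.07); print('lug',Q[m].min(0),Q[m].max(0))
m=ok&(Q[...,1]>-.2)&(Q[...,1]<-.11)&(abs(Q[...,0])<.015); print('z low pts',(Q[m][:,2]<.03).sum())
heads(); s=grab('side')[0][190:280,205:295]; z=grab('scene')[0][150:240,205:325]
cv2.imwrite('pics/f.png',np.hstack([cv2.resize(c[0],(400,300)),cv2.resize(z,(400,300))]))
E
```

```text
t 45.05 [ 0.4763 -0.0018  0.2647] yang -0.0155 tilt [-0.0003  0.0001] F [-0.1 -0.3 -1.3] M [-0.05 -0.02 -0.04] op 0.0428 gf 0 q [-0.16 -0.29  1.99  0.    1.44 -0.14]
1031 ((-0.0007433481514453888, -0.02176681160926819), (0.07624495029449463, 0.009543158113956451), 83.77449035644531)
lug [-0.01906607 -0.10593769  0.08002975] [ 0.01700933 -0.08756118  0.08746883]
z low pts 0
scene px [ 68. 174.] c [ 0.2876 -0.5661] axis -0.323 sz 0.107 0.044 col [35. 41. 51.] ztop 0.045
```

View pics/f.png

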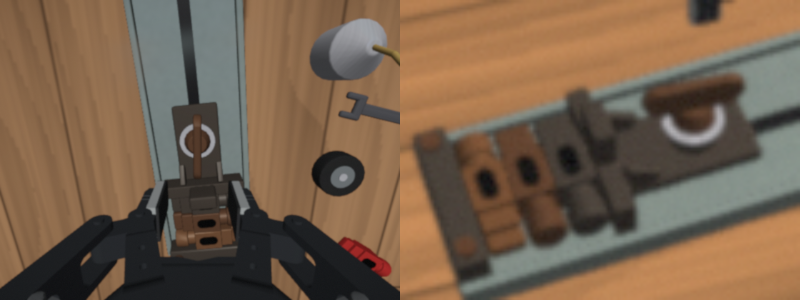

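The nut is at about -0.11 rad (tight) and the heads look packed. I'll go back to the earlier viewpoint and compare with the picture taken before tightening, to make sure the jaw did not creep.

```bash
python3 -c "
from h import *
go([.4783,-.0089,.2252],1.658)"
```

```text
row [-0.0118, 0.0045, 0.0635, -0.0013, -0.0019, -1.0655] rows>= 13
```

Emit:
apply_moves:
  rows: [0,0,0,0,0,-0.08,0,0,0,0,0,-0.17,0,0,0,0,0,-0.26,0,0,0,0,0,-0.35,0,0,0,0,0,-0.44,0,0,0,0,0,-0.53,0,0,0,0,0,-0.58,0,0,0,0,0,-0.6,0,0,0,0,0,-0.6]

```text
t: 46.2
tool_pos: [0.4762, -0.0019, 0.2642]
tool_rot: [-0.994, -2.979, 0.0]
contact_force: [-0.4, -0.2, -0.1]
opening: 0.0424
grip_force: 0.0
```

Emit:
apply_moves:
  rows: [0,0,0.02,0,0,-0.08,0,0,0.04,0,0,-0.17,0,0,0.05,0,0,-0.26,0,0,0.06,0,0,-0.35,0,0,0.0635,0,0,-0.44,0,0,0.0635,0,0,-0.465,0,0,0.0635,0,0,-0.465,0,0,0.0635,0,0,-0.465]

```text
t: 47.0
tool_pos: [0.4764, -0.0019, 0.2268]
tool_rot: [0.134, -3.138, -0.0]
contact_force: [-0.2, 0.1, -0.1]
opening: 0.043
grip_force: 0.0
```

```bash
python3 -c "
from h import *
st(); go([.4783,-.0089,.2252],1.658)"
```

```text
t 47.00 [ 0.4764 -0.0019  0.2268] yang 1.6559 tilt [-0.0006  0.0001] F [-0.2  0.1 -0.1] M [ 0.02 -0.03 -0.01] op 0.0430 gf 0 q [-0.16 -0.25  2.03 -0.    1.37 -1.82]
row [-0.0022, -0.0118, 0.0026, 0.0001, -0.0003, -0.0013] rows>= 2
```

Emit:
apply_moves:
  rows: [-0.002,-0.012,0.002,0,0,-0.0013,-0.002,-0.012,0.0025,0,0,-0.0013,-0.002,-0.012,0.0025,0,0,-0.0013,-0.002,-0.012,0.0025,0,0,-0.0013]

```text
t: 47.4
tool_pos: [0.4783, -0.0091, 0.2256]
tool_rot: [0.138, -3.139, -0.0]
contact_force: [-0.4, -0.3, 0.4]
opening: 0.0427
grip_force: 0.0
```

```bash
python3 - <<'E'
from h import *
st(); c=grab('wrist'); a=cv2.cvtColor(cv2.imread('pics/w7.png'),cv2.COLOR_BGR2GRAY).astype(np.float32); b=cv2.cvtColor(c[0],cv2.COLOR_BGR2GRAY).astype(np.float32)
for n,(x,y,w,h) in dict(fixed=(35,120,50,150),head1=(68,135,42,115),head2=(108,135,42,115),dark=(150,135,30,115),jaw=(182,125,60,145),foot=(225,150,40,90),foot2=(318,150,40,90),edge=(400,100,120,40)).items():
    p=a[y:y+h,x:x+w]; r=cv2.phaseCorrelate(p,b[y:y+h,x:x+w],cv2.createHanningWindow((w,h),cv2.CV_32F)); print(n,np.round(r[0],2),round(r[1],2))
f=c[2][0,0]; print('mm/px at jaw top',c[1][140,195]/f*1000, c[1][180,225]/f*1000)
cv2.imwrite('pics/g.png',np.vstack([cv2.resize(x[100:280,20:260],(800,300),interpolation=cv2.INTER_CUBIC) for x in (cv2.imread('pics/w7.png'),c[0])]))
E
```

```text
t 47.40 [ 0.4783 -0.0091  0.2256] yang 1.6589 tilt [-0.      0.0001] F [-0.4 -0.3  0.4] M [ 0.03 -0.02 -0.03] op 0.0427 gf 0 q [-0.17 -0.25  2.03  0.    1.36 -1.83]
fixed [ 0.37 -0.34] 1.1
head1 [ 0.81 -0.24] 0.97
head2 [ 0.75 -0.27] 1.06
dark [ 0.26 -0.18] 0.97
jaw [ 0.6  -0.21] 0.95
foot [ 0.11 -0.34] 0.5
foot2 [0.28 0.04] 0.63
edge [-0.05  0.08] 0.87
mm/px at jaw top 0.783261178718283 0.879920798885896
```

View pics/g.png

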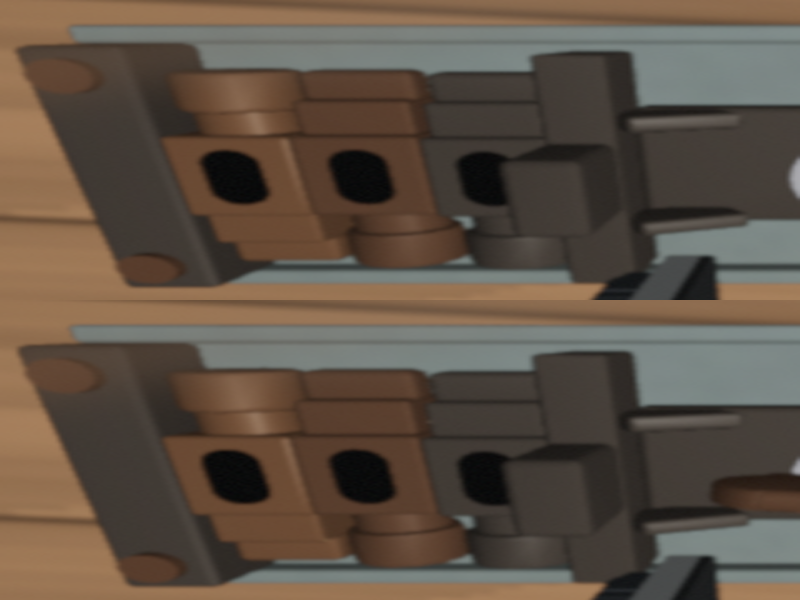

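The jaw moved less than 0.3 mm relative to the fixed jaw, so the pack is still tight. Nothing is touching, so I'm handing in.

```bash
python3 -c "
from station import ctrl
print(ctrl.finish_job())"
```

```text
the job is handed in; nothing more can be done
None
```

The job is handed in: I freed the seized wing nut, clamped all three loose hammer heads (two brown, one dark) side by side and re-tightened the nut. My last measurements showed no gaps, the nut at about -0.11 rad, and nothing else touched, but the hand-in returned no verdict.

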